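Ramp and tilt gauge on the model low-loader

ROBOT

A 7-joint arm with a two-finger parallel gripper is mounted at the origin on the work surface. World frame = base frame: x ahead of the robot, y to its left, z up, the work surface at z = 0. Lengths are in m, angles in rad, forces in N, time in s.
With the tool pointing down it reaches from about 0.425 to 0.875 m from the base axis. Payload 4.7 kg.
Tool frame: the origin (TCP) lies midway between the tips of the shut fingers; the grasp point (between the pads) lies 19 mm behind it; z points along the fingers, y is the direction in which the jaws open and shut (so a half turn about z gives the same grasp; the last joint's range is limited). The gripper opens to 87 mm and grips with 3 to 60 N. Pads are 19 mm wide; open, the fingers measure 117 mm over their backs; the gripper's body (75 mm by 190 mm) begins 51 mm behind the grasp point.
Start: joints at [1.327, 0.321, -0.07, 1.45, 0.023, 1.371, -0.057], TCP at [0.166, -0.629, 0.223] pointing down, gripper open.
Joint ranges: [-2.86, 2.86], [-0.3, 2.09], [-1.38, 1.24], [0.06, 2.45], [-1.56, 4.7], [0.09, 2.05], [-2.69, 2.69]. Speed limits (rad/s): [2.57, 2.57, 3.14, 3.14, 3.14, 3.14, 3.14].

INTERFACE

Orientations are given as a rotation vector (axis times angle).
In Python, from bench import * gives the robot as it stands.
- The arm moves only by the tool move_arm, never from a script. Its arguments are lists of equal length, an entry for each row: "jaw": the closure in counts, from 0 (fully open) to 255 (shut); "slide": the shift along the tool's x, y, z in cm, a list of three; "dr": the turn, a rotation vector about the tool's x, y, z in degrees, a list of three. A call has 1 to 5 rows; each row shifts and turns the commanded pose from where the row before left it, along the tool's axes as they then stand; what a row does not reach is not made up. A row lasts 1/10 s, in which the tool goes at most 50 mm and 8.59 degrees, less where a joint would pass 70% of its speed; a pose out of reach is approached as far as the arm can. A call with a gripper value outside its range is refused whole. The fingers move at their own pace and stop on an object; "force" is the grip in N (left out, the last holds). Time passes only in rows, so rows that do not move let the fingers close. It gives the time, the measured TCP pose, the force and the opening at its end, in the units of the state.
- get_state(): the state, without advancing time (a new reading comes with each control period).
- get_image(name): name is "side" or "top"; returns (picture, depth): 420x560x3 uint8, red, green, blue; 420x560 float32, m along the optical axis (not along the pixel's ray), 0 where there is no reading.
- camera_params(name): a dict with "K" (3x3 intrinsics, pixels), "k1" (the pictures are not rectified: a ray, as slopes to the right and down, at radius r is drawn at 1 + k1 r^2 times it, then the intrinsics apply), "extrinsics" (4x4, takes a point from camera to world coordinates). Camera axes: x right, y up, looking along -z (the intrinsics and any distortion apply to the point x, -y, -z); pixel columns grow to the right and rows downward; lengths in m; the calibration is good to about 2 mm. A picture is of the moment at which its call begins. camera_params takes no time and is no camera call.
- close_job(): hands the job in, once; it reports no verdict.
Trained networks look in the newest picture that a camera, given by its name, has taken for a name from the list of things; names that differ only in an ending like _2 or _b are one class to them, and where a whole thing is asked for, a point or a joint stands for the part that bears it (a point fixed in the world has none). Each returns a list of dicts, best first, with "score" (0 to 1); they miss things now and then, are a little off and sometimes report something else, mostly with a low value. They report only what shows in the picture. A call takes as long as a camera call. They do not tell look-alikes from the thing itself.
- regions_of(camera, query): "mask" (420x560 bool, what is visible of it) and "xy" ([column, row] in pixels, amid what is visible of it).
The state is a dict: "time": time; "joint_positions": joint angles; "qd": joint speeds; "joint_torque": joint torques, N m; "position": TCP position; "tool_rot": TCP orientation; "ft_force": force on the tool from outside, world axes, zero at the start; "torque": the same for the moment, N m; "grip_width": opening from 0.0 (shut) to 1.0 (fully open).
Only numpy, scipy, OpenCV 4.12 (cv2) and the standard library are available. Lean on these libraries where they do the work, as an engineer would, in place of code of your own. Each camera call takes 0.05 s, during which the arm holds its last target.

TASK

Lean the plywood ramp board up against the rear edge of the model trailer's deck, in line with the trailer, its lower end standing on the counter, and let go of it. Then pick up the tilt gauge, tilt it to the ramp's slope and hold its sole flush on the ramp, lengthways along it and with the whole sole on the board, with a light push of about 10 N. Finish while still gripping the gauge and pressing it there so that the slope can be read, and leave everything else on the counter where it is.

Things in the scene. Friction and masses are not known exactly. Their poses are not given: they have to be found in the camera images.
- ramp: Ramp: a plain loose plywood board 200 x 60 x 12 mm (0.16 kg), lying flat on the counter at the start. Origin at the centre of its underside, x along its 200 mm length, y across its 60 mm width, z out of its upper face. Its two ends are alike; either may be the upper one.
- ramp_end_a (a point): Middle of the lower edge of the board's end at its x = -100 mm (on the underside).
- ramp_end_b (a point): Middle of the lower edge of the board's end at its x = +100 mm (on the underside).
- trailer: Grey model low-loader trailer, fixed to the counter, 350 mm long and 130 mm wide, with a small tracked dozer fixed on its deck from 150 mm onwards from the rear end (top of the dozer 84 mm above the deck). Origin on the counter under the middle of the deck's rear edge, x runs forward along the trailer (away from where the ramp goes), y across, z up. The deck is a 14 mm thick flat plate set at a different height each time and it stays at that height.
- deck_edge (a point): Middle of the deck's rear top edge, straight above the trailer's origin: the ramp board leans on this edge. Its height is the deck's height, 60 to 90 mm above the counter. Its axes are parallel to the trailer's.
- gauge: Tilt gauge (loose, 0.25 kg): a flat steel sole plate 90 x 36 x 6 mm with an upright aluminium body 56 mm long (x), 24 mm thick (y) and 56 mm tall on the middle of it, a round white dial on both broad sides; 62 mm tall in all. It stands upright at the start. Origin at the centre of the sole's underside, x along the sole, y across it, z up through the body. Grip the body across its 24 mm thickness. It reads properly when its sole is flush and pressed with 4 to 25 N.
- screwdriver: Bystander: a screwdriver 160 mm long, lying between the robot and the work. Origin under its middle, x along it.
- wheel: Bystander: a spare rubber wheel, a ring 64 mm across and 22 mm high, lying flat. Origin at the centre of its underside.
- cone: Bystander: a small white model traffic cone 48 mm across and 50 mm tall. Origin at the centre of its underside.
- jar: Bystander: a closed jar 50 mm across and 65 mm tall. Origin at the centre of its underside.
- track: Bystander: a dark piece of model track 106 x 36 x 11 mm. Origin at the centre of its underside.
- tin: Bystander: a flat closed tin 70 x 50 x 25 mm. Origin at the centre of its underside.
- carton: Bystander: a small cardboard carton 60 x 80 x 40 mm. Origin at the centre of its underside.
Things that resemble listed ones, but are neither listed nor needed, are in the scene too. There is more than one size of the ramp; the job needs the middle-sized.

How it is judged:
By the outcome, as a careful person would: the job done as asked, in the order asked, and still so for the second after the job is handed in, while the arm keeps its last pose, push and grip.
It also fails if it takes over 58 s, if anything falls off the work surface, if the arm or the gripper's body presses on something with over 40 N, if the wrist force passes 120 N, or if a joint passes its speed limit or range.

## Working session

There is one attempt and no reset: what is moved stays moved. The work goes in short steps, Python scripts to look and compute and a tool call to move; the robot and the scene stay as the last step left them, time stands still between calls to the robot, and variables do not carry over. Pictures are saved under pics/ and viewed, and the job is handed in when it is done.

Besides the shell and the picture viewer there is one more tool, called after ">>>" as name(argument=value, ...) on one line, values as JSON. move_arm: Moves the arm, as the interface text tells. Its arguments: {"type":"object","properties":{"jaw":{"type":"array","items":{"type":"number"}},"slide":{"type":"array","items":{"type":"array","items":{"type":"number"}}},"dr":{"type":"array","items":{"type":"array","items":{"type":"number"}}},"force":{"type":"number"}},"required":["jaw","slide","dr"]}

```bash
ls -la; mkdir -p pics
cat > h.py <<'E'
from bench import *
import numpy as np, cv2
from scipy.spatial.transform import Rotation as R
np.set_printoptions(precision=4,suppress=True)
def snap(n):
    im,d=get_image(n); np.savez('last_%s.npz'%n,im=im,d=d); return im,d
def save(im,f,scale=1):
    cv2.imwrite('pics/'+f,cv2.cvtColor(cv2.resize(im,None,fx=scale,fy=scale,interpolation=cv2.INTER_CUBIC),cv2.COLOR_RGB2BGR))
def world(n,d):
    p=camera_params(n);K=np.array(p['K']);k1=p['k1'];T=np.array(p['extrinsics'])
    h,w=d.shape;u,v=np.meshgrid(np.arange(w),np.arange(h))
    pts=np.stack([u,v],-1).reshape(-1,1,2).astype(np.float64)
    s=cv2.undistortPoints(pts,K,np.array([k1,0,0,0,0.])).reshape(h,w,2)
    c=np.stack([s[...,0]*d,-s[...,1]*d,-d],-1)
    return c@T[:3,:3].T+T[:3,3]
def proj(n,P):
    p=camera_params(n);K=np.array(p['K']);k1=p['k1'];T=np.array(p['extrinsics'])
    c=(np.atleast_2d(P)-T[:3,3])@T[:3,:3]
    s=np.stack([c[:,0],-c[:,1]],-1)/(-c[:,2:3]); r2=(s**2).sum(1,keepdims=True); s=s*(1+k1*r2)
    return s*[K[0,0],K[1,1]]+[K[0,2],K[1,2]]
def last(n):
    z=np.load('last_%s.npz'%n);return z['im'],z['d']
E
python3 - <<'E'
from h import *
for n in('side','top'):
    im,d=snap(n); save(im,n+'0.png',1.42); p=camera_params(n); print(n,p)
print(get_state())
E
```

```text
total 12
drwxr-xr-x  3 agent agent 4096 Dec  7 16:04 .
drwxr-xr-x 23 root  root  4096 Dec  7 16:04 ..
drwxr-xr-x  2 agent agent 4096 Dec  7 16:04 pics
side {'K': array([[407.9937,   0.    , 273.9037],
       [  0.    , 407.9937, 215.1147],
       [  0.    ,   0.    ,   1.    ]]), 'k1': -0.0733846731692667, 'extrinsics': array([[ 0.9903,  0.0953, -0.1012,  0.388 ],
       [-0.1381,  0.7601, -0.635 , -0.6655],
       [ 0.0164,  0.6428,  0.7659,  0.8056],
       [ 0.    ,  0.    ,  0.    ,  1.    ]])}
top {'K': array([[520.4339,   0.    , 275.2286],
       [  0.    , 520.4339, 199.8302],
       [  0.    ,   0.    ,   1.    ]]), 'k1': -0.18181117698162608, 'extrinsics': array([[-0.0116,  0.9842, -0.1765,  0.2415],
       [-0.9999, -0.011 ,  0.0045, -0.0572],
       [ 0.0025,  0.1766,  0.9843,  1.4303],
       [ 0.    ,  0.    ,  0.    ,  1.    ]])}
{'time': 0.1, 'joint_positions': array([ 1.3271,  0.3218, -0.0701,  1.4515,  0.0226,  1.3708, -0.0569]), 'qd': array([-0.0014, -0.003 ,  0.0013, -0.0022, -0.0004,  0.0001, -0.0008]), 'joint_torque': array([ -0.0004, -49.2574,  -0.406 , -31.3399,  -0.0641,   0.0395,
         0.0001]), 'position': array([ 0.1655, -0.6281,  0.2216]), 'tool_rot': array([-3.1138, -0.4037,  0.0005]), 'ft_force': array([ 0.4636, -0.1787, -0.3378]), 'torque': array([ 0.0273, -0.0495, -0.0285]), 'grip_width': 1.0003650126643604}
```

View pics/side0.png

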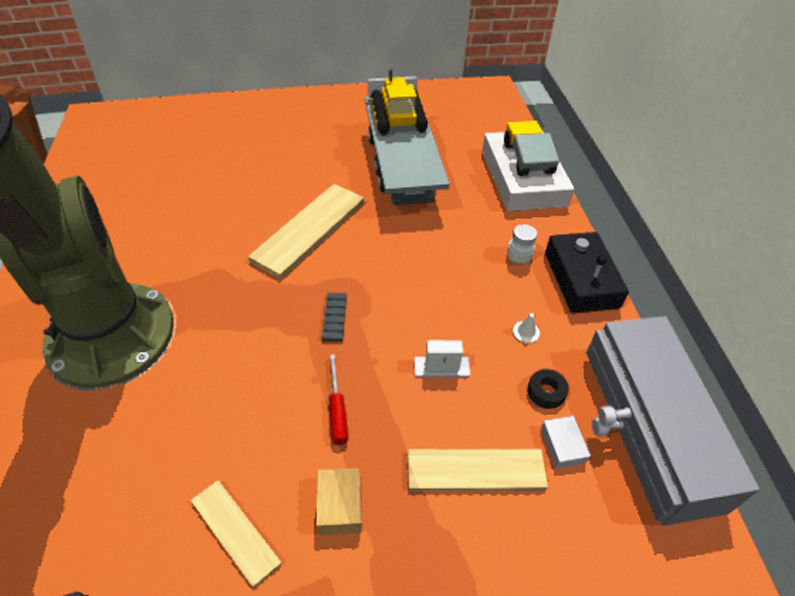

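View pics/top0.png

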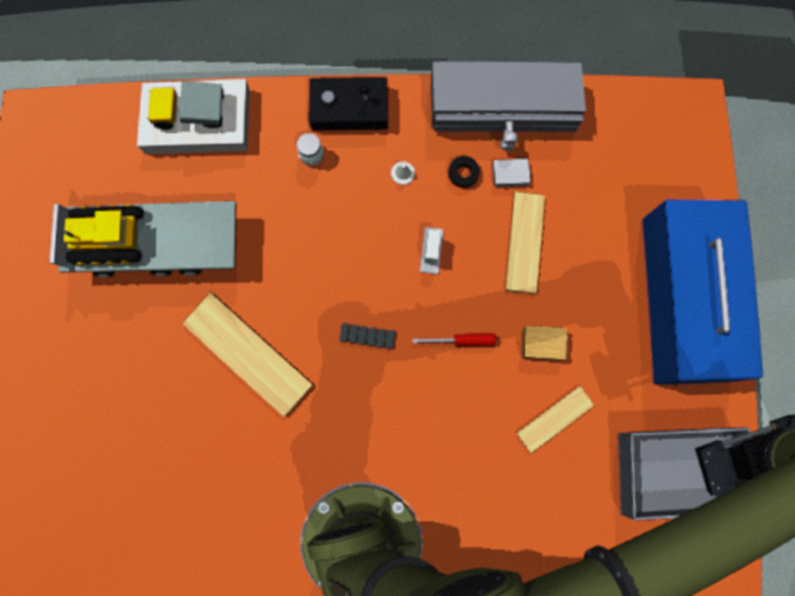

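The top picture shows three boards that could be the ramp: large at (248,355), middle at (525,243) and small at (556,420) in the scaled picture. The trailer is at (150,237) with its rear edge at column 235, and the gauge is at (432,250). Next I measure them.

Run:
```python
from h import *
for n in('top','side'):
    im,d=last(n); W=world(n,d)
    for q in('ramp','trailer','gauge','deck_edge'):
        for r in regions_of(n,q):
            m=r['mask']&(d>0); 
            P=W[m]; 
            if len(P)<20: continue
            zt=np.percentile(P[:,2],90)
            Q=P[abs(P[:,2]-zt)<.006]
            rect=cv2.minAreaRect((Q[:,:2]*1000).astype(np.float32))
            print(n,q,round(r['score'],2),np.array(r['xy']),len(P),'z',np.percentile(P[:,2],[2,50,98]),'rect',np.round(rect[0],1),np.round(rect[1],1),round(rect[2],1))
im,d=last('top')
save(im[125:215,280:400],'crop_top.png',6)
```

```text
top ramp 0.74 [362.1 120.8] 460 z [0.0097 0.0242 0.0309] rect [ 720.4 -308. ] [51.9 70.9] 0.8
top ramp 0.65 [387.6 292.4] 1002 z [-0.0008  0.009   0.0154] rect [ 229.2 -376.2] [ 48.5 155.3] 34.0
top ramp 0.62 [170.2 249.1] 2783 z [0.009  0.0153 0.0215] rect [362. 218.] [270.8  82.3] 48.0
top ramp 0.61 [369.  171.2] 1469 z [0.0049 0.0117 0.0175] rect [ 578.7 -330.5] [ 62.1 202.6] 81.6
top trailer 0.6 [100.2 164.2] 6173 z [0.0368 0.084  0.1668] rect [579.6 485.9] [ 52.4 117.1] 1.4
top trailer 0.25 [216.7 106.7] 334 z [0.0057 0.0613 0.0696] rect [768.3  96.6] [41.6 42.5] 15.3
top gauge 0.93 [301.4 178.9] 403 z [0.0004 0.0377 0.0659] rect [ 564.8 -144.3] [24.5 57.5] 82.6
top deck_edge 0.75 [102.7 165.6] 6034 z [0.0755 0.0843 0.1668] rect [579.6 485.9] [ 52.4 117.1] 1.4
side ramp 0.98 [167.8 375.9] 1908 z [0.0032 0.0088 0.0117] rect [ 227.8 -374.9] [ 46.5 155.6] 34.7
side ramp 0.87 [214.3 162.2] 2090 z [0.0028 0.0155 0.019 ] rect [361.1 218. ] [275.   86.5] 47.7
side ramp 0.77 [337.1 330.7] 2802 z [0.0027 0.0114 0.0144] rect [ 576.7 -329.5] [ 62.5 200.6] 82.2
side trailer 0.8 [280.6 100. ] 3739 z [0.0166 0.0834 0.167 ] rect [577.  479.5] [ 52.5 105.9] 2.1
side gauge 0.82 [312.1 255.1] 848 z [-0.0004  0.029   0.063 ] rect [ 561.3 -143. ] [27.5 55.8] 84.8
side gauge 0.29 [283.   99.5] 3295 z [0.0719 0.0838 0.1672] rect [579.4 483.2] [109.8  53.7] 88.4
side deck_edge 0.95 [283.2  97. ] 3343 z [0.0719 0.0838 0.1673] rect [579.4 483.2] [109.8  53.7] 88.4
```

Run:
```python
from h import *
for n in('top','side'):
    im,d=last(n); W=world(n,d)
    P=W.reshape(-1,3)
    # deck
    m=(P[:,2]>.072)&(P[:,2]<.096)&(P[:,0]>.45)&(P[:,0]<.7)&(P[:,1]>.18)&(P[:,1]<.405)&(d.ravel()>0)
    Q=P[m]; print(n,'deck z',np.median(Q[:,2]),Q[:,2].std())
    # rear edge: for x columns min y ; side edges: min/max x per y bin
    r=cv2.minAreaRect((Q[:,:2]*1000).astype(np.float32));print(r)
    xs=np.arange(.52,.63,.005); ymin=[np.percentile(Q[abs(Q[:,0]-x)<.004][:,1],1) for x in xs]
    f=np.polyfit(xs,ymin,1);print('rear edge y at x=.575',np.polyval(f,.575),'slope deg',np.degrees(np.arctan(f[0])))
    for fn,nm in((lambda a:np.percentile(a,1),'lo'),(lambda a:np.percentile(a,99),'hi')):
        ys=np.arange(.27,.39,.005); v=[fn(Q[abs(Q[:,1]-y)<.004][:,0]) for y in ys]
        g=np.polyfit(ys,v,1);print(nm,'x at y=.26',np.polyval(g,.26),'slope',np.degrees(np.arctan(g[0])))
    m=(abs(P[:,0]-.563)<.08)&(abs(P[:,1]+.144)<.07)&(P[:,2]>.045)&(P[:,2]<.075)
    Q=P[m];print('gauge top',cv2.minAreaRect((Q[:,:2]*1000).astype(np.float32)),np.median(Q[:,2]))
    m=(abs(P[:,0]-.578)<.12)&(abs(P[:,1]+.33)<.06)
    Q=P[m];print('board',np.percentile(Q[:,2],[50,95]))
    p=(abs(P[:,0])>0)&(P[:,1]>-.7)&(P[:,1]<-.5)&(P[:,0]>.4)&(P[:,0]<.6);print('counter z',np.median(P[p][:,2]))
    print('W board center',W[171,369] if n=='top' else W[331,337])
im,d=last('side')
save(im[300:370,270:400],'crop_side.png',5)
```

```text
top deck z 0.08142763735188896 0.0028769794363535067
((583.8820190429688, 318.0386962890625), (135.17816162109375, 174.64341735839844), 0.5314849615097046)
rear edge y at x=.575 0.23280118865538243 slope deg 1.0484565040159817
lo x at y=.26 0.5215686939645562 slope -2.1699600278075244
hi x at y=.26 0.6476525797596236 slope -1.1626368057515128
gauge top ((564.9385375976562, -144.31898498535156), (25.160064697265625, 57.39642333984375), 83.81745910644531) 0.061405751979300316
board [0.0039 0.0156]
counter z 0.13562972128395612
W board center [ 0.5752 -0.3285  0.013 ]
side deck z 0.08242847881484627 0.0022589141876807927
((580.25927734375, 317.40789794921875), (130.8966827392578, 174.687744140625), 0.34609976410865784)
rear edge y at x=.575 0.232530082227647 slope deg 0.22754945195486562
lo x at y=.26 0.516867317895816 slope -0.4108482311022655
hi x at y=.26 0.6433721395462567 slope -0.5208902150370132
gauge top ((561.2246704101562, -143.61097717285156), (27.611953735351562, 55.98997116088867), 83.16485595703125) 0.06025138780454464
board [0.002  0.0135]
counter z -0.00035145492077975904
W board center [ 0.5797 -0.3331  0.0101]
```

View pics/crop_top.png

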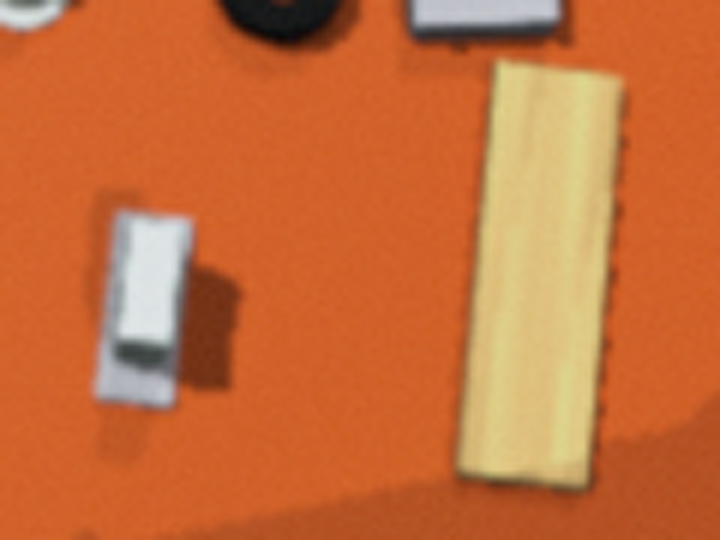

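Run:
```python
from h import *
for n in('top','side'):
    im,d=last(n); W=world(n,d)
    for q in('screwdriver','wheel','cone','jar','track','tin','carton'):
        for r in regions_of(n,q)[:2]:
            P=W[r['mask']&(d>0)]
            print(n,q,round(r['score'],2),np.array(r['xy']),P.mean(0),np.percentile(P[:,:2],3,0),np.percentile(P[:,:2],97,0))
```

```text
top screwdriver 0.84 [334.9 237.9] [ 0.3847 -0.2199  0.02  ] [ 0.3731 -0.2609] [ 0.3983 -0.1656]
top wheel 0.81 [330.1 118. ] [ 0.722  -0.2122  0.0194] [ 0.6931 -0.2394] [ 0.7511 -0.1851]
top wheel 0.33 [383.2 242.5] [ 0.3739 -0.3533  0.0377] [ 0.3448 -0.3927] [ 0.4046 -0.3164]
top cone 0.68 [358.6 122.5] [ 0.7186 -0.3067  0.0229] [ 0.6952 -0.3411] [ 0.7444 -0.2731]
top cone 0.45 [285.1 120.7] [ 0.7219 -0.0903  0.0138] [ 0.7052 -0.1114] [ 0.7457 -0.0709]
top jar 0.55 [215.7 103.9] [0.7612 0.0942 0.0508] [0.7435 0.0729] [0.7863 0.116 ]
top track 0.61 [259.3 235.6] [ 0.3961 -0.0169  0.009 ] [ 0.376  -0.0647] [0.416  0.0315]
top tin 0.74 [359.3 123. ] [ 0.7184 -0.307   0.0228] [ 0.6951 -0.3417] [ 0.7444 -0.2731]
top tin 0.29 [217.  105.5] [0.7608 0.0947 0.0496] [0.7435 0.0729] [0.7861 0.1181]
top carton 0.64 [385.5 241. ] [ 0.3733 -0.3525  0.0377] [ 0.3448 -0.3925] [ 0.4023 -0.3165]
side screwdriver 0.81 [238.3 294.5] [ 0.3842 -0.2232  0.0221] [ 0.3736 -0.2618] [ 0.3955 -0.1299]
side screwdriver 0.55 [370.1 172.3] [0.762  0.0874 0.0417] [0.7419 0.0722] [0.7877 0.1164]
side wheel 0.79 [384.  270.8] [ 0.7202 -0.2137  0.0186] [ 0.6929 -0.2415] [ 0.748  -0.1838]
side cone 0.6 [368.8 230.7] [ 0.7207 -0.0959  0.0149] [ 0.7048 -0.1087] [ 0.7429 -0.0765]
side jar 0.79 [369.3 169.1] [0.7619 0.0869 0.0422] [0.7419 0.0722] [0.787 0.116]
side track 0.56 [237.  224.6] [ 0.3923 -0.0191  0.0091] [ 0.372  -0.0666] [0.4124 0.0333]
side tin 0.85 [400.7 313.4] [ 0.7156 -0.3105  0.0213] [ 0.6932 -0.3419] [ 0.7424 -0.2743]
side carton 0.57 [236.8 350.5] [ 0.3738 -0.3631  0.0367] [ 0.3453 -0.3969] [ 0.4023 -0.32  ]
```

The side cut confirms the choice: the middle board measures 202 x 62 x ~12 mm, against about 155 x 48 and 275 x 84 for the others. I'm moving above it.

```bash
cat >> h.py <<'E'
def tool(yaw,tilt=0):
    # tool x heading at yaw (deg), tool pointing down, then tilt about tool y (deg)
    c,s=np.cos(np.radians(yaw)),np.sin(np.radians(yaw))
    M=np.array([[c,s,0],[s,-c,0],[0,0,-1]]).T if False else np.column_stack([[c,s,0],[s,-c,0],[0,0,-1]])
    return R.from_matrix(M)*R.from_euler('y',tilt,degrees=True)
def plan(pos,rot):
    s=get_state(); r=R.from_rotvec(s['tool_rot']); 
    dr=(r.inv()*rot)
    dp=np.array(pos)-s['position']
    print('t',s['time'],'pos',s['position'],'slide now cm',r.inv().apply(dp)*100,'turn deg',np.degrees(dr.as_rotvec()),'slide after turn cm',rot.inv().apply(dp)*100)
    print(' ft',s['ft_force'],'w',s['grip_width'],'q',s['joint_positions'])
E
python3 -c "
from h import *
plan([.5775,-.330,.15],tool(-8))"
```

```text
t 1.2 pos [ 0.1657 -0.6286  0.2226] slide now cm [ 47.4319 -18.3696   7.2514] turn deg [ 0.004   0.0024 22.7715] slide after turn cm [ 36.6246 -35.2961   7.2551]
 ft [-0.141   0.0836 -0.471 ] w 1.0012144541538062 q [ 1.3271  0.321  -0.0701  1.4505  0.0226  1.3708 -0.0569]
```

>>> move_arm(jaw=[0,0,0,0,0], slide=[[4.4,-1.7,0],[4.4,-1.7,0],[4.4,-1.7,0],[4.4,-1.7,0],[4.4,-1.7,0]], dr=[[0,0,0],[0,0,0],[0,0,0],[0,0,0],[0,0,0]])

```text
time: 1.7
position: [0.3581, -0.4891, 0.2229]
tool_rot: [3.115, 0.403, 0.0]
ft_force: [0.8, -1.0, -0.3]
grip_width: 1.001
```

>>> move_arm(jaw=[0,0,0,0,0], slide=[[4.4,-1.7,0],[4.4,-1.7,0],[4.4,-1.7,0],[4.4,-1.7,0],[4.4,-1.7,0]], dr=[[0,0,0],[0,0,0],[0,0,0],[0,0,0],[0,0,0]])

```text
time: 2.2
position: [0.5491, -0.3509, 0.2228]
tool_rot: [3.115, 0.403, 0.0]
ft_force: [-0.1, -1.1, 0.3]
grip_width: 1.0
```

>>> move_arm(jaw=[0,0,0,0,0], slide=[[0,0,0],[0,0,0],[0,0,0],[0,0,0],[0,0,0]], dr=[[0,0,7.6],[0,0,7.6],[0,0,7.6],[0,0,0],[0,0,0]])

```text
time: 2.7
position: [0.5478, -0.352, 0.2226]
tool_rot: [3.134, -0.215, -0.0]
ft_force: [0.9, -0.2, 0.3]
grip_width: 0.998
```

```bash
python3 -c "
from h import *
plan([.5775,-.330,.10],tool(-8))"
```

```text
t 2.7 pos [ 0.5478 -0.352   0.2226] slide now cm [ 2.6437 -2.5837 12.2558] turn deg [0.0077 0.003  0.1509] slide after turn cm [ 2.6362 -2.589  12.2563]
 ft [ 0.853  -0.1824  0.2536] w 0.9976908291724121 q [ 0.7393  0.3359 -0.269   1.441   0.0896  1.3767 -1.2404]
```

>>> move_arm(jaw=[0,0,0,0,0], slide=[[2.6,-2.6,3.0],[0,0,4.5],[0,0,4.5],[0,0,4],[0,0,3]], dr=[[0,0,0],[0,0,0],[0,0,0],[0,0,0],[0,0,0]])

```text
time: 3.2
position: [0.5757, -0.3292, 0.0295]
tool_rot: [-3.133, 0.216, 0.004]
ft_force: [0.7, 0.3, -0.5]
grip_width: 1.0
```

Run:
```python
from h import *
plan([.5775,-.330,.003],tool(-8))
im,d=snap('side'); save(im[240:400,240:440],'s1.png',3.5)
```

```text
t 3.2 pos [ 0.5757 -0.3292  0.0295] slide now cm [0.1925 0.0536 2.6515] turn deg [-0.0671  0.1626  0.1252] slide after turn cm [0.1851 0.0501 2.6521]
 ft [ 0.6684  0.2644 -0.4543] w 0.9999359118455146 q [ 0.6835  0.5138 -0.2656  1.6023  0.1491  1.0485 -1.3326]
```

View pics/s1.png

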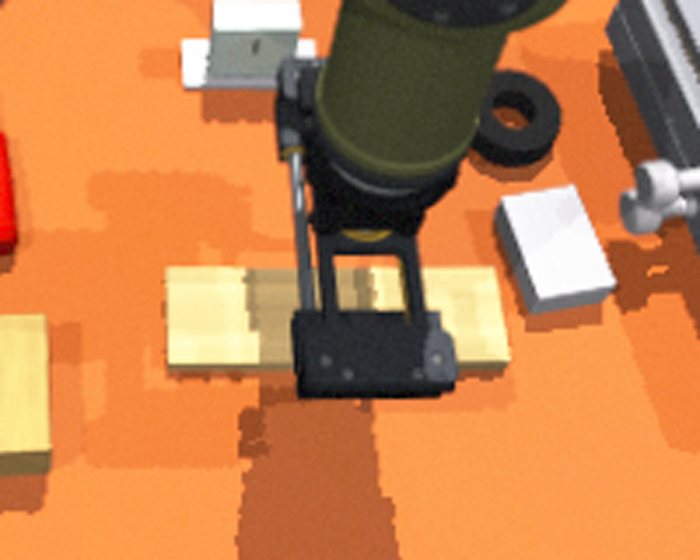

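>>> move_arm(jaw=[0,0], slide=[[0.2,0,1.6],[0,0,1.0]], dr=[[0,0,0],[0,0,0]])

```text
time: 3.45
position: [0.5802, -0.3305, 0.0068]
tool_rot: [3.133, -0.218, 0.003]
ft_force: [-0.2, 1.1, 1.0]
grip_width: 0.997
```

>>> move_arm(jaw=[150,150,150,150,150], slide=[[0,0,0],[0,0,0],[0,0,0],[0,0,0],[0,0,0]], dr=[[0,0,0],[0,0,0],[0,0,0],[0,0,0],[0,0,0]], force=30)

```text
time: 3.95
position: [0.5798, -0.3305, 0.0077]
tool_rot: [3.133, -0.22, 0.002]
ft_force: [-0.2, 0.9, 2.9]
grip_width: 0.683
```

>>> move_arm(jaw=[150,150,150], slide=[[0,0,0],[0,0,0],[0,0,-1]], dr=[[0,0,0],[0,0,0],[0,0,0]])

```text
time: 4.25
position: [0.5778, -0.3295, 0.0152]
tool_rot: [-3.133, 0.22, 0.005]
ft_force: [-0.7, 0.3, -2.0]
grip_width: 0.68
```

Run:
```python
from h import *
plan([.5775,-.330,.003],tool(-8))
im,d=snap('side'); save(im[240:400,240:440],'s2.png',3.5)
```

```text
t 4.25 pos [ 0.5778 -0.3295  0.0152] slide now cm [-0.0181  0.0581  1.2154] turn deg [-0.0631  0.1823 -0.0226] slide after turn cm [-0.0219  0.0568  1.2154]
 ft [-0.7475  0.3372 -1.9618] w 0.6795794179691493 q [ 0.679   0.5334 -0.2622  1.6053  0.1546  1.0267 -1.3398]
```

View pics/s2.png

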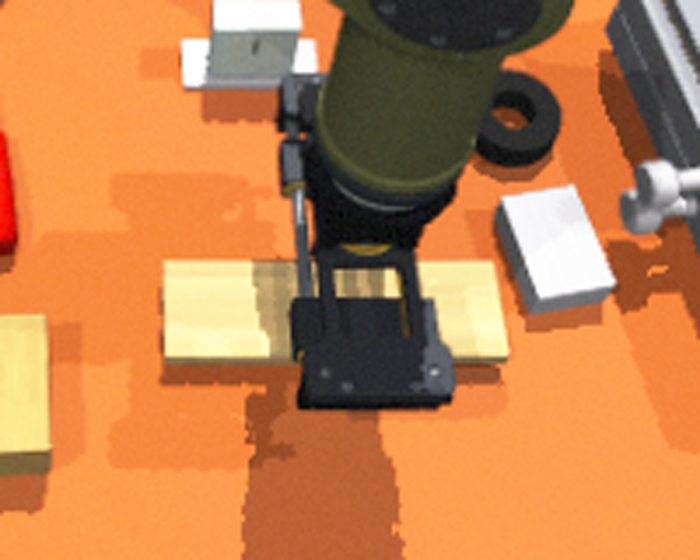

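>>> move_arm(jaw=[150,150,150,150,150], slide=[[0,0,-3],[0,0,-4],[0,0,-4],[0,0,-4],[0,0,-3]], dr=[[0,0,0],[0,0,0],[0,0,0],[0,0,0],[0,0,0]])

```text
time: 4.8
position: [0.5796, -0.3302, 0.1994]
tool_rot: [3.133, -0.22, 0.003]
ft_force: [-0.1, 0.2, -1.7]
grip_width: 0.679
```

>>> move_arm(jaw=[150,150,150,150,150], slide=[[0,0,0],[0,0,0],[0,0,0],[0,0,0],[0,0,0]], dr=[[0,0,-7],[0,0,-7],[0,0,-7],[0,0,-7],[0,0,-7]])

```text
time: 5.3
position: [0.5788, -0.3299, 0.196]
tool_rot: [-3.052, -0.74, 0.001]
ft_force: [-0.3, 0.4, -2.9]
grip_width: 0.686
```

>>> move_arm(jaw=[150,150,150,150,150], slide=[[0,0,0],[0,0,0],[0,0,0],[0,0,0],[0,0,0]], dr=[[0,0,-7],[0,0,-7],[0,0,-7],[0,0,-7],[0,0,-7]])

```text
time: 5.8
position: [0.5788, -0.33, 0.196]
tool_rot: [-2.688, -1.624, 0.001]
ft_force: [-0.3, 0.7, -2.1]
grip_width: 0.684
```

>>> move_arm(jaw=[150,150,150,150,150], slide=[[0,0,0],[0,0,0],[0,0,0],[0,0,0],[0,0,0]], dr=[[0,0,-7],[0,0,-7],[0,0,-7],[0,0,-7],[0,0,0]])

```text
time: 6.3
position: [0.5788, -0.33, 0.196]
tool_rot: [-2.221, -2.22, 0.0]
ft_force: [-0.5, -0.1, -1.7]
grip_width: 0.685
```

```bash
cat >> h.py <<'E'
YAW=90.6
E0=np.array([.583,.2325,.082])
def ramp_tcp(th,over=.014,off=.0077,E=E0):
    t=np.radians(th);f=np.array([np.cos(np.radians(YAW)),np.sin(np.radians(YAW)),0]);z=np.array([0,0,1.])
    u=f*np.cos(t)+z*np.sin(t); n=-f*np.sin(t)+z*np.cos(t)
    return E-u*(.1-over)+n*off
E
python3 - <<'E'
from h import *
p=ramp_tcp(26.15);print(p)
plan(p+[0,0,.12],tool(YAW))
E
```

```text
[0.5838 0.1519 0.051 ]
t 6.3 pos [ 0.5788 -0.33    0.196 ] slide now cm [48.1936  0.5011  2.5301] turn deg [-0.0509 -0.0364 -0.6111] slide after turn cm [48.1871  1.0129  2.5001]
 ft [-0.5322 -0.1129 -1.7068] w 0.6846764107550328 q [ 0.8851  0.4206 -0.5468  1.4261  0.2188  1.3566  0.3303]
```

>>> move_arm(jaw=[150,150,150,150,150], slide=[[4.5,0.1,0],[4.5,0.1,0],[4.5,0.1,0],[4.5,0.1,0],[4.5,0.1,0]], dr=[[0,0,-0.6],[0,0,0],[0,0,0],[0,0,0],[0,0,0]])

```text
time: 6.8
position: [0.582, -0.1034, 0.1965]
tool_rot: [2.214, 2.228, -0.0]
ft_force: [1.3, 0.4, -1.6]
grip_width: 0.682
```

>>> move_arm(jaw=[150,150,150,150,150], slide=[[4.5,0.1,0],[4.5,0.1,0],[4.5,0.1,0],[4.5,0.1,0],[4.5,0.1,0]], dr=[[0,0,0],[0,0,0],[0,0,0],[0,0,0],[0,0,0]])

```text
time: 7.3
position: [0.5848, 0.1215, 0.1966]
tool_rot: [2.214, 2.228, -0.0]
ft_force: [1.3, -1.3, -2.3]
grip_width: 0.683
```

>>> move_arm(jaw=[150,150,150,150,150], slide=[[3.0,0,0],[0,0,0],[0,0,0],[0,0,0],[0,0,0]], dr=[[0,0,0],[0,6.5,0],[0,6.5,0],[0,6.5,0],[0,6.6,0]])

```text
time: 7.8
position: [0.5852, 0.1498, 0.1971]
tool_rot: [-1.959, -1.973, -0.458]
ft_force: [-0.1, 0.2, -2.8]
grip_width: 0.685
```

>>> move_arm(jaw=[150], slide=[[0,0,0]], dr=[[0,0,0]])

```text
time: 7.9
position: [0.5854, 0.1434, 0.1939]
tool_rot: [-1.971, -1.965, -0.45]
ft_force: [0.6, -1.3, -3.4]
grip_width: 0.682
```

Run:
```python
from h import *
p=ramp_tcp(26.15);print(p)
plan(p+[0,0,.12],tool(YAW,26.15))
im,d=snap('side'); save(im,'s3.png',1.4)
im,d=snap('top'); save(im,'t3.png',1.4)
```

```text
[0.5838 0.1519 0.051 ]
t 7.9 pos [0.5854 0.1434 0.1939] slide now cm [-0.2359 -0.1446  2.4298] turn deg [ 0.0573  0.152  -0.7478] slide after turn cm [-0.2404 -0.1452  2.4294]
 ft [ 0.5516 -1.3161 -3.3951] w 0.6815492445833802 q [ 0.6888  0.338  -0.8451  1.6753 -0.2155  1.1921 -0.048 ]
```

View pics/s3.png

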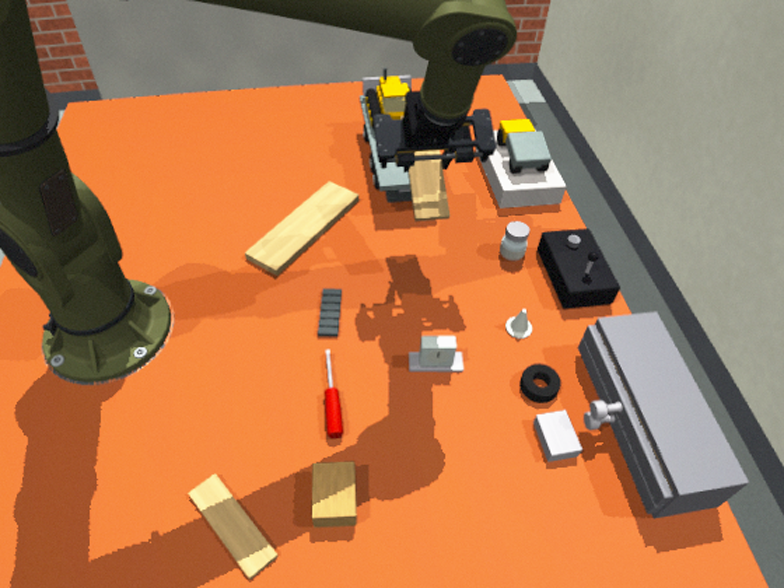

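View pics/t3.png

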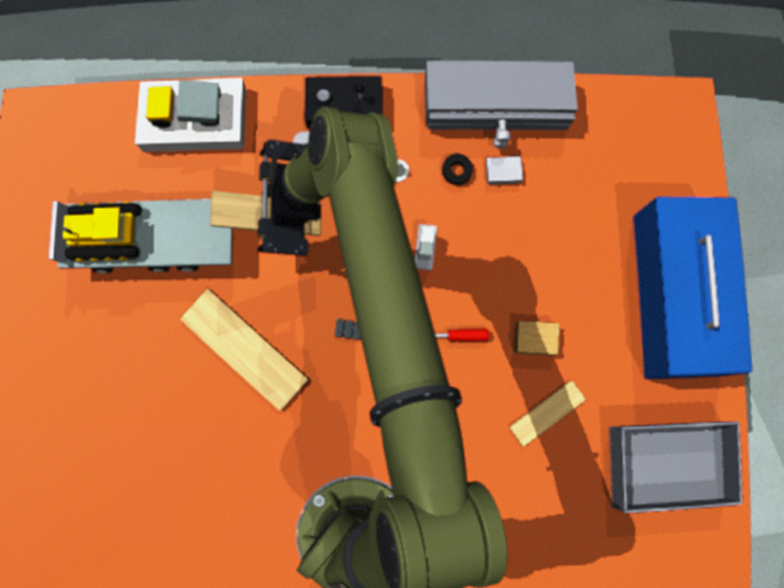

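```bash
cat > fit.py <<'E'
from h import *
def fitboard(n,box,zr,tol=.006):
    """box (x0,x1,y0,y1) world; plane fit with RANSAC-ish; returns in trailer axes"""
    im,d=last(n);W=world(n,d)
    hsv=cv2.cvtColor(im,cv2.COLOR_RGB2HSV)
    m=(d>0)&(hsv[...,0]>14)&(hsv[...,0]<30)&(hsv[...,1]>50)
    m&=(W[...,0]>box[0])&(W[...,0]<box[1])&(W[...,1]>box[2])&(W[...,1]<box[3])&(W[...,2]>zr[0])&(W[...,2]<zr[1])
    P=W[m]
    A=np.c_[P[:,:2],np.ones(len(P))];w=np.ones(len(P),bool)
    for i in range(8):
        c,*_=np.linalg.lstsq(A[w],P[w,2],rcond=None); r=P[:,2]-A@c; w=abs(r)<max(.003,2*np.std(r[w]))if i<6 else abs(r)<.005
    n_=np.array([-c[0],-c[1],1]);n_/=np.linalg.norm(n_)
    Q=P[w]
    print(n,len(P),w.sum(),'plane normal',n_,'pitch',np.degrees(np.arctan2(-n_[1],n_[2])),'roll',np.degrees(np.arctan2(n_[0],n_[2])),'z at centroid',Q.mean(0))
    ys=np.linspace(np.percentile(Q[:,1],8),np.percentile(Q[:,1],92),10)
    lo=[np.percentile(Q[abs(Q[:,1]-y)<.006][:,0],3) for y in ys];hi=[np.percentile(Q[abs(Q[:,1]-y)<.006][:,0],97) for y in ys]
    print('  lo x',np.round(lo,4),'\n  hi x',np.round(hi,4)); print('  mid slope deg',np.degrees(np.polyfit(ys,(np.array(lo)+hi)/2,1)[0]),'y range',np.percentile(Q[:,1],[1,99]),'z range',np.percentile(Q[:,2],[1,99]))
    return m
E
python3 - <<'E'
from fit import *
fitboard('top',(.5,.66,.16,.3),(.15,.30))
fitboard('side',(.5,.66,.0,.3),(.1,.30))
E
```

```text
top 821 766 plane normal [-0.0072 -0.4267  0.9044] pitch 25.256362356373682 roll -0.45795101159829044 z at centroid [0.5833 0.1979 0.2242]
  lo x [0.5545 0.554  0.5545 0.5554 0.5551 0.5552 0.5556 0.555  0.555  0.5555] 
  hi x [0.6126 0.6135 0.6118 0.6123 0.6129 0.6126 0.6127 0.6132 0.6122 0.612 ]
  mid slope deg 0.30957592293208525 y range [0.1614 0.2338] z range [0.2049 0.2419]
side 1219 1060 plane normal [ 0.0023 -0.4386  0.8987] pitch 26.013241888667093 roll 0.148975439508325 z at centroid [0.5827 0.1017 0.1779]
  lo x [0.5536 0.5537 0.5539 0.553  0.5541 0.553  0.5543 0.5536 0.5555 0.5654] 
  hi x [0.6102 0.6099 0.6109 0.6112 0.6098 0.6094 0.6105 0.6104 0.6125 0.6105]
  mid slope deg 2.4352605242888665 y range [0.0512 0.165 ] z range [0.1517 0.2089]
```

>>> move_arm(jaw=[150,150,150,150,150], slide=[[0,0,0],[-0.2,-0.1,2.4],[-1.3,0,2.7],[-1.3,0,2.7],[-1.3,0,2.7]], dr=[[0,0,-0.7],[0,0,0],[0,0,0],[0,0,0],[0,0,0]])

```text
time: 8.5
position: [0.5842, 0.1619, 0.0842]
tool_rot: [-1.943, -1.996, -0.457]
ft_force: [0.9, -0.3, -1.0]
grip_width: 0.684
```

>>> move_arm(jaw=[150,150], slide=[[0,0,0],[0,0,0]], dr=[[0,0,0],[0,0,0]])

```text
time: 8.7
position: [0.5841, 0.1614, 0.0853]
tool_rot: [-1.943, -1.993, -0.457]
ft_force: [-0.1, 0.9, -2.1]
grip_width: 0.681
```

Run:
```python
from fit import *
p=ramp_tcp(26.15);print(p)
plan(p,tool(YAW,26.15))
snap('side');im,d=snap('top')
fitboard('top',(.5,.66,.16,.3),(.06,.30))
fitboard('side',(.5,.66,.0,.16),(.02,.20))
```

```text
[0.5838 0.1519 0.051 ]
t 8.7 pos [0.5841 0.1614 0.0853] slide now cm [-2.3625 -0.0684  2.6579] turn deg [-0.0403  0.0265  0.8264] slide after turn cm [-2.3644 -0.0362  2.6567]
 ft [-0.096   0.9351 -2.1103] w 0.6811834443766245 q [ 0.6251  0.4607 -0.8154  1.7805 -0.1481  0.9836 -0.022 ]
top 757 663 plane normal [-0.0012 -0.4491  0.8935] pitch 26.683314544535314 roll -0.07539861854577434 z at centroid [0.5825 0.2088 0.1138]
  lo x [0.5573 0.5557 0.5547 0.5536 0.5522 0.5519 0.5526 0.553  0.553  0.5518] 
  hi x [0.6124 0.6116 0.6113 0.6113 0.6111 0.6104 0.6099 0.6113 0.6107 0.6095]
  mid slope deg -2.743411684486134 y range [0.1677 0.2477] z range [0.0921 0.1344]
side 901 773 plane normal [ 0.0055 -0.4383  0.8988] pitch 25.997819323843956 roll 0.3484370573603222 z at centroid [0.5823 0.1128 0.0655]
  lo x [0.5548 0.5552 0.5562 0.5535 0.5541 0.553  0.5543 0.5526 0.5536 0.5536] 
  hi x [0.6113 0.6117 0.61   0.6112 0.6105 0.6099 0.61   0.6095 0.6099 0.6096]
  mid slope deg -1.4974659280006464 y range [0.0696 0.1584] z range [0.0437 0.0889]
```

>>> move_arm(jaw=[150,150,150,150], slide=[[0,0,0],[-1.1,0,1.1],[-1.0,0,1.0],[0,0,0]], dr=[[0,0,0.7],[0,0,0],[0,0,0],[0,0,0]])

```text
time: 9.2
position: [0.5827, 0.1475, 0.0531]
tool_rot: [-1.959, -1.974, -0.448]
ft_force: [-0.3, -0.8, -2.0]
grip_width: 0.682
```

>>> move_arm(jaw=[150,150], slide=[[0,0,0],[0,0,0]], dr=[[0,0,0],[0,0,0]])

```text
time: 9.4
position: [0.5845, 0.1499, 0.0562]
tool_rot: [-1.957, -1.977, -0.454]
ft_force: [0.6, -0.1, -2.7]
grip_width: 0.683
```

Run:
```python
from fit import *
p=ramp_tcp(26.15);print(p)
plan(p,tool(YAW,26.15))
im,d=snap('side');save(im[80:260,200:400],'s4.png',3.5)
im,d=snap('top')
fitboard('top',(.5,.66,.16,.3),(.06,.30))
fitboard('side',(.5,.66,.0,.16),(.005,.20))
```

```text
[0.5838 0.1519 0.051 ]
t 9.4 pos [0.5845 0.1499 0.0562] slide now cm [-0.0502 -0.0597  0.5568] turn deg [ 0.0149  0.0202 -0.03  ] slide after turn cm [-0.0503 -0.0596  0.5568]
 ft [ 0.555  -0.1248 -2.7396] w 0.6825717820537776 q [ 0.6263  0.4981 -0.795   1.7997 -0.1316  0.9405 -0.0111]
top 710 611 plane normal [ 0.0238 -0.4496  0.8929] pitch 26.724249561111453 roll 1.5251385430653448 z at centroid [0.5828 0.1996 0.0849]
  lo x [0.5564 0.5551 0.5554 0.5568 0.5565 0.5537 0.5531 0.5535 0.5535 0.5524] 
  hi x [0.612  0.6102 0.6103 0.6123 0.6106 0.6109 0.6118 0.6117 0.6106 0.6111]
  mid slope deg -1.7316482891236515 y range [0.1614 0.2359] z range [0.063  0.1047]
side 916 782 plane normal [-0.0012 -0.4361  0.8999] pitch 25.853077531183466 roll -0.07487024514030166 z at centroid [0.5823 0.1031 0.0374]
  lo x [0.5541 0.5536 0.5537 0.5531 0.5532 0.5527 0.5532 0.5541 0.5534 0.5578] 
  hi x [0.6106 0.6096 0.6104 0.6095 0.6089 0.609  0.6089 0.6088 0.6111 0.611 ]
  mid slope deg 0.7912367697876346 y range [0.0577 0.1585] z range [0.0147 0.0651]
```

View pics/s4.png

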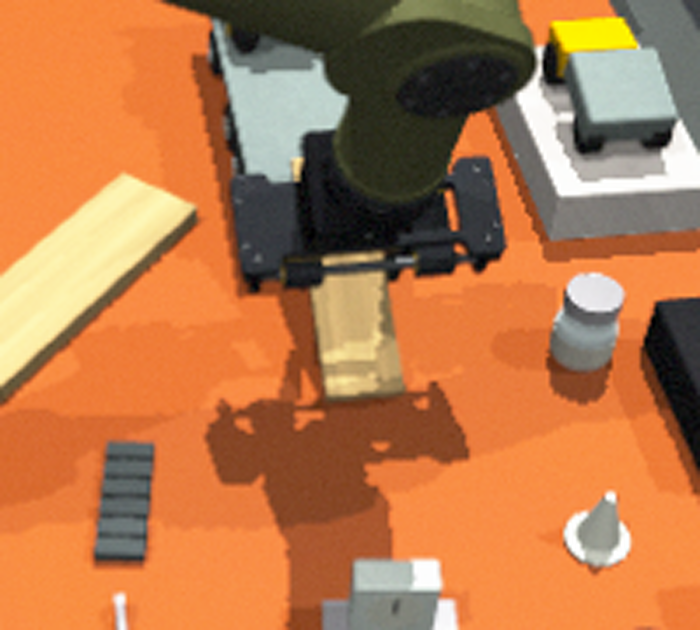

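>>> move_arm(jaw=[150,150,150], slide=[[0,0,0.3],[0,0,0],[0,0,0]], dr=[[0,0,0],[0,0,0],[0,0,0]])

```text
time: 9.8
position: [0.5843, 0.1512, 0.0534]
tool_rot: [-1.957, -1.978, -0.454]
ft_force: [-0.2, -0.3, -1.8]
grip_width: 0.682
```

>>> move_arm(jaw=[150,150,150], slide=[[0,0,0.2],[0,0,0],[0,0,0]], dr=[[0,0,0],[0,0,0],[0,0,0]])

```text
time: 10.1
position: [0.5843, 0.1519, 0.0515]
tool_rot: [-1.958, -1.977, -0.454]
ft_force: [-0.5, -0.2, -2.4]
grip_width: 0.686
```

>>> move_arm(jaw=[150,150,150], slide=[[0,0,0.15],[0,0,0],[0,0,0]], dr=[[0,0,0],[0,0,0],[0,0,0]])

```text
time: 10.4
position: [0.5846, 0.1522, 0.0508]
tool_rot: [-1.958, -1.978, -0.454]
ft_force: [-2.5, -3.0, 5.0]
grip_width: 0.682
```

>>> move_arm(jaw=[150,150,150], slide=[[0,0,0.15],[0,0,0],[0,0,0]], dr=[[0,0,0],[0,0,0],[0,0,0]])

```text
time: 10.7
position: [0.5846, 0.1523, 0.0507]
tool_rot: [-1.958, -1.978, -0.453]
ft_force: [-6.7, -7.2, 14.5]
grip_width: 0.68
```

Run:
```python
from fit import *
s=get_state();print(s['ft_force'],s['torque'])
plan(ramp_tcp(26.15),tool(YAW,26.15))
im,d=snap('side');save(im[80:260,200:400],'s5.png',3.5)
im,d=snap('top');save(im[120:200,120:260],'t5.png',5)
fitboard('top',(.5,.66,.16,.3),(.06,.30))
fitboard('side',(.5,.66,.0,.16),(.005,.20))
```

```text
[-6.716  -7.1803 14.5276] [-0.524   1.3296  0.7399]
t 10.7 pos [0.5846 0.1523 0.0507] slide now cm [-0.0156 -0.0783 -0.0476] turn deg [-0.0046  0.0946 -0.0352] slide after turn cm [-0.0155 -0.0783 -0.0476]
 ft [-6.716  -7.1803 14.5276] w 0.679502648075547 q [ 0.6179  0.5057 -0.7911  1.8023 -0.1264  0.9296 -0.0153]
top 670 587 plane normal [ 0.0073 -0.4349  0.9005] pitch 25.779456531039536 roll 0.4659433429438273 z at centroid [0.5828 0.2026 0.0799]
  lo x [0.5568 0.5563 0.5559 0.5561 0.5539 0.5538 0.5529 0.5527 0.5523 0.5519] 
  hi x [0.6106 0.6116 0.6115 0.611  0.611  0.6113 0.6106 0.6101 0.6108 0.6109]
  mid slope deg -2.670214124981376 y range [0.1642 0.2392] z range [0.0607 0.0982]
side 893 759 plane normal [-0.0002 -0.4336  0.9011] pitch 25.699215697829946 roll -0.010812730424194212 z at centroid [0.5823 0.104  0.0313]
  lo x [0.5539 0.5532 0.5542 0.5531 0.5542 0.5535 0.5539 0.5528 0.5539 0.5585] 
  hi x [0.6098 0.6104 0.61   0.61   0.6095 0.6103 0.609  0.6102 0.6097 0.61  ]
  mid slope deg 0.7152217036798441 y range [0.0597 0.1593] z range [0.0092 0.0588]
```

View pics/s5.png

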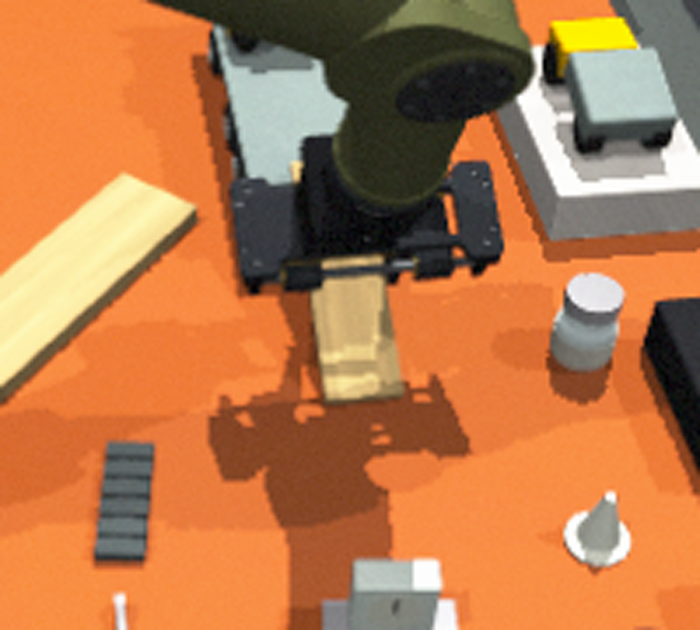

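View pics/t5.png

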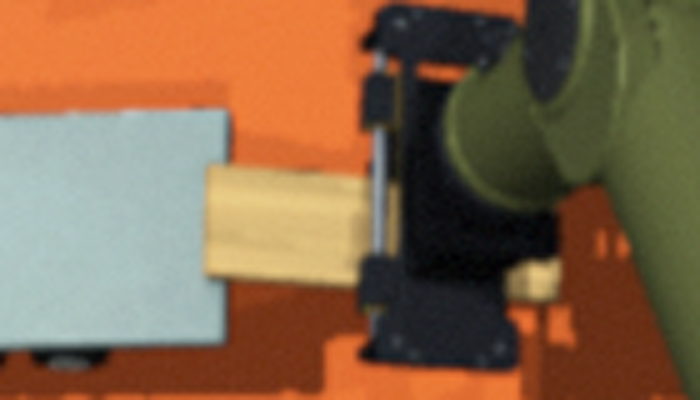

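>>> move_arm(jaw=[150,150,150], slide=[[0,0,-0.2],[0,0,0],[0,0,0]], dr=[[0,0,0],[0,0,0],[0,0,0]])

```text
time: 11.1
position: [0.5848, 0.1521, 0.0509]
tool_rot: [-1.958, -1.977, -0.455]
ft_force: [-1.4, -2.8, 3.4]
grip_width: 0.683
```

>>> move_arm(jaw=[70,70,60,40,0], slide=[[0,0,0],[0,0,0],[0,0,0],[0,0,0],[0,0,0]], dr=[[0,0,0],[0,0,0],[0,0,0],[0,0,0],[0,0,0]])

```text
time: 11.6
position: [0.5842, 0.1525, 0.0506]
tool_rot: [-1.957, -1.977, -0.454]
ft_force: [-0.1, -0.3, -0.5]
grip_width: 0.86
```

>>> move_arm(jaw=[0,0,0,0], slide=[[0,0,0],[0,0,0],[0,0,-0.5],[0,0,-1]], dr=[[0,0,0],[0,0,0],[0,0,0],[0,0,0]])

```text
time: 12.0
position: [0.5838, 0.1459, 0.0642]
tool_rot: [-1.956, -1.977, -0.452]
ft_force: [-0.3, 0.5, -0.1]
grip_width: 0.995
```

Run:
```python
from fit import *
plan(ramp_tcp(26.15),tool(YAW,26.15))
im,d=snap('side');save(im[80:260,200:400],'s6.png',3.5)
im,d=snap('top')
fitboard('top',(.5,.66,.16,.3),(.06,.30))
fitboard('side',(.5,.66,.0,.16),(.005,.20))
```

```text
t 12.0 pos [0.5838 0.1459 0.0642] slide now cm [-0.0356  0.0171  1.4495] turn deg [-0.0712  0.0348 -0.0143] slide after turn cm [-0.0365  0.0153  1.4495]
 ft [-0.2635  0.5319 -0.1121] w 0.9951304259564476 q [ 0.6368  0.4868 -0.7987  1.7949 -0.1375  0.959  -0.006 ]
top 674 575 plane normal [-0.0016 -0.4348  0.9005] pitch 25.775178873374188 roll -0.10357850072477222 z at centroid [0.5831 0.2025 0.0802]
  lo x [0.5567 0.5565 0.5564 0.556  0.5559 0.5555 0.5533 0.5527 0.5524 0.5539] 
  hi x [0.6107 0.6106 0.612  0.6107 0.6111 0.6112 0.6104 0.6103 0.6122 0.611 ]
  mid slope deg -1.83501249473846 y range [0.1618 0.2375] z range [0.0608 0.099 ]
side 923 793 plane normal [ 0.007  -0.4358  0.9   ] pitch 25.83899756745517 roll 0.4475769724217529 z at centroid [0.5818 0.1056 0.0323]
  lo x [0.5551 0.5536 0.5545 0.553  0.5546 0.5533 0.5534 0.5529 0.5537 0.553 ] 
  hi x [0.6099 0.6112 0.6114 0.6101 0.61   0.6099 0.6089 0.6106 0.6098 0.6098]
  mid slope deg -0.8914305658273913 y range [0.0602 0.1533] z range [0.0089 0.0558]
```

View pics/s6.png

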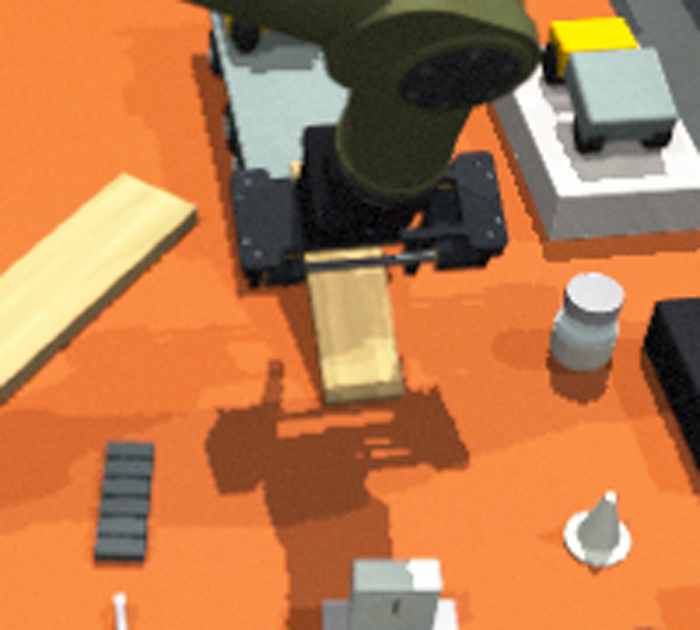

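The board stands leaning by itself at about 25.8°. I retreat along the tool axis and go for the gauge.

>>> move_arm(jaw=[0,0,0,0,0], slide=[[0,0,-3],[0,0,-4],[0,0,-4],[0,0,-4],[0,0,0]], dr=[[0,0,0],[0,0,0],[0,0,0],[0,0,0],[0,0,0]])

```text
time: 12.6
position: [0.5889, 0.0765, 0.2039]
tool_rot: [-1.966, -1.98, -0.462]
ft_force: [0.5, -0.1, -0.2]
grip_width: 1.002
```

>>> move_arm(jaw=[0,0,0,0,0], slide=[[0,0,0],[0,0,0],[0,0,0],[0,0,0],[0,0,0]], dr=[[0,-6.5,0],[0,-6.5,0],[0,-6.5,0],[0,-6.6,0],[0,0,0]])

```text
time: 13.1
position: [0.584, 0.0865, 0.1994]
tool_rot: [-2.198, -2.244, -0.003]
ft_force: [0.5, 1.5, -0.3]
grip_width: 0.999
```

Run:
```python
from fit import *
plan([.563,-.144,.15],tool(YAW,0))
```

```text
t 13.1 pos [0.584  0.0865 0.1994] slide now cm [-23.006   -2.5712   4.9054] turn deg [ 0.0525 -0.0863  0.5715] slide after turn cm [-23.023   -2.3372   4.9423]
 ft [ 0.5458  1.4507 -0.2709] w 0.9987956458187807 q [ 0.4647  0.2924 -0.7834  1.6166  0.2104  1.319  -0.3294]
```

>>> move_arm(jaw=[0,0,0,0,0], slide=[[-4.6,-0.5,0],[-4.6,-0.5,0],[-4.6,-0.5,0],[-4.6,-0.5,0],[-4.6,-0.5,0]], dr=[[0,0,0],[0,0,0],[0,0,0],[0,0,0],[0,0,0]])

```text
time: 13.6
position: [0.5612, -0.1538, 0.1982]
tool_rot: [-2.212, -2.229, -0.003]
ft_force: [1.3, -0.1, 0.7]
grip_width: 0.994
```

>>> move_arm(jaw=[0,0,0,0,0], slide=[[0,0,0],[0,0,0],[0,0,0],[0,0,0],[0,0,0]], dr=[[0,0,7],[0,0,7],[0,0,7],[0,0,7],[0,0,7]])

```text
time: 14.1
position: [0.5616, -0.152, 0.198]
tool_rot: [-2.782, -1.453, -0.001]
ft_force: [0.0, -0.7, 0.5]
grip_width: 0.999
```

>>> move_arm(jaw=[0,0,0,0,0], slide=[[0,0,0],[0,0,0],[0,0,0],[0,0,0],[0,0,0]], dr=[[0,0,7],[0,0,7],[0,0,7],[0,0,7],[0,0,7]])

```text
time: 14.6
position: [0.5616, -0.1519, 0.198]
tool_rot: [-3.09, -0.549, -0.0]
ft_force: [0.7, -0.6, 1.2]
grip_width: 1.002
```

>>> move_arm(jaw=[0,0,0,0,0], slide=[[0,0,0],[0,0,0],[0,0,0],[0,0,0],[0,0,0]], dr=[[0,0,7],[0,0,7],[0,0,7],[0,0,7],[0,0,0]])

```text
time: 15.1
position: [0.5617, -0.152, 0.1981]
tool_rot: [-3.133, 0.207, 0.001]
ft_force: [-0.5, -0.4, -0.7]
grip_width: 0.997
```

Run:
```python
from fit import *
plan([.563,-.144,.10],tool(-6.5,0))
for n in('side','top'):
    im,d=snap(n); save(im,n+'7.png',1.4)
fitboard('top',(.5,.66,.0,.3),(.005,.12))
fitboard('side',(.5,.66,.0,.3),(.005,.12))
for n in('top','side'):
    im,d=last(n); W=world(n,d); P=W[(d>0)]
    m=(P[:,2]>.075)&(P[:,2]<.09)&(P[:,0]>.45)&(P[:,0]<.7)&(P[:,1]>.26)&(P[:,1]<.37)
    Q=P[m]
    ys=np.arange(.27,.36,.01); a=[np.percentile(Q[abs(Q[:,1]-y)<.006][:,0],3) for y in ys]; b=[np.percentile(Q[abs(Q[:,1]-y)<.006][:,0],97) for y in ys]
    mid=(np.array(a)+b)/2; f=np.polyfit(ys,mid,1); print(n,'deck mid at .2325',np.polyval(f,.2325),'slope',np.degrees(f[0]), mid)
```

```text
t 15.1 pos [ 0.5617 -0.152   0.1981] slide now cm [ 0.036  -0.7878  9.8095] turn deg [-0.1065  0.0412 -1.0754] slide after turn cm [ 0.0439 -0.8053  9.8081]
 ft [-0.4927 -0.43   -0.7287] w 0.9965455871466048 q [ 0.6256  0.2219 -0.4676  1.6458  0.1013  1.2992 -1.5624]
top 1539 1319 plane normal [ 0.0088 -0.4348  0.9005] pitch 25.77558402568369 roll 0.5584677047783326 z at centroid [0.584  0.1525 0.0554]
  lo x [0.5585 0.5579 0.5564 0.5565 0.5559 0.5564 0.5564 0.5558 0.5539 0.5527] 
  hi x [0.6126 0.6124 0.6129 0.6121 0.6116 0.6115 0.6123 0.6104 0.6103 0.6124]
  mid slope deg -1.1502459283842055 y range [0.0596 0.2392] z range [0.0093 0.0969]
side 1127 1099 plane normal [ 0.0069 -0.4388  0.8986] pitch 26.028357951590696 roll 0.4392288367497128 z at centroid [0.5742 0.1516 0.0549]
  lo x [0.553  0.553  0.5528 0.5525 0.5519 0.5522 0.5519 0.5514 0.5516 0.5528] 
  hi x [0.6048 0.6053 0.6076 0.6073 0.5881 0.5877 0.5908 0.5924 0.5962 0.6086]
  mid slope deg -1.765320956641604 y range [0.0604 0.2395] z range [0.0097 0.0976]
top deck mid at .2325 0.5832239943356463 slope 0.09987809460073255 [0.5827 0.5829 0.5839 0.5832 0.5836 0.584  0.5843 0.5836 0.582 ]
side deck mid at .2325 0.5673983660542138 slope 6.02642088177216 [0.5703 0.5717 0.5733 0.5752 0.5757 0.5788 0.5796 0.5782 0.5772]
```

View pics/side7.png

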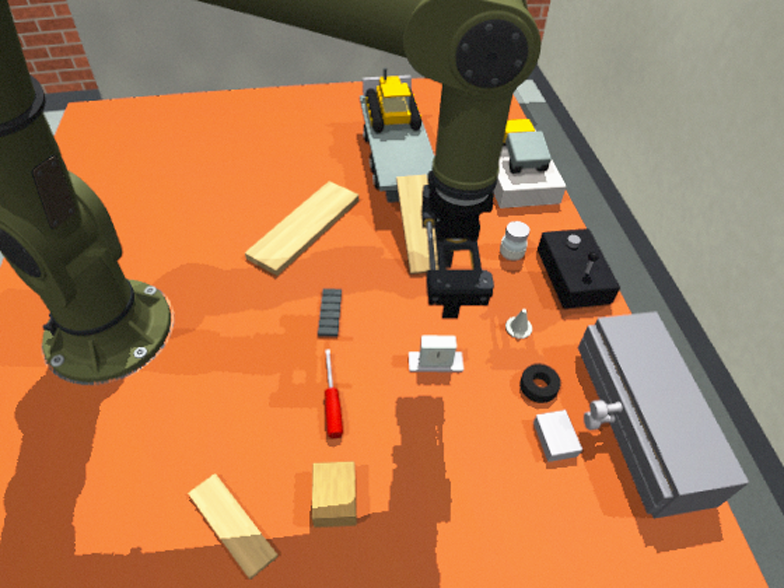

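View pics/top7.png

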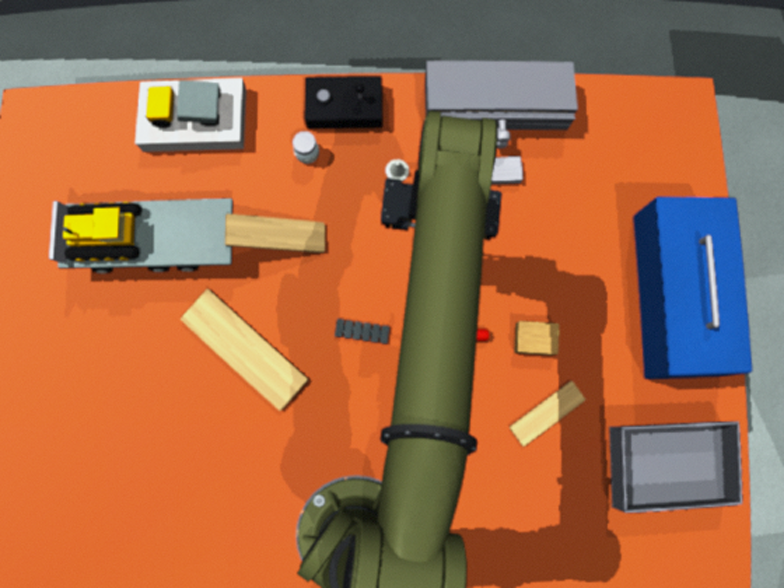

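>>> move_arm(jaw=[0,0,0,0,0], slide=[[0,-0.8,3.3],[0,0,3.3],[0,0,3.2],[0,0,0],[0,0,0]], dr=[[0,0,-1],[0,0,0],[0,0,0],[0,0,0],[0,0,0]])

```text
time: 15.7
position: [0.5633, -0.1428, 0.1011]
tool_rot: [-3.136, 0.175, 0.001]
ft_force: [0.2, 0.4, 0.7]
grip_width: 1.0
```

Run:
```python
from h import *
plan([.563,-.144,.018],tool(-6.5,0))
im,d=snap('side'); save(im[190:300,240:400],'s8.png',4.5)
```

```text
t 15.7 pos [ 0.5633 -0.1428  0.1011] slide now cm [-0.0066  0.1254  8.3054] turn deg [-0.0445  0.0373  0.1116] slide after turn cm [-0.0118  0.1189  8.3055]
 ft [0.2082 0.3541 0.6538] w 1.0002045670457171 q [ 0.6026  0.302  -0.4667  1.7578  0.1485  1.1175 -1.5935]
```

View pics/s8.png

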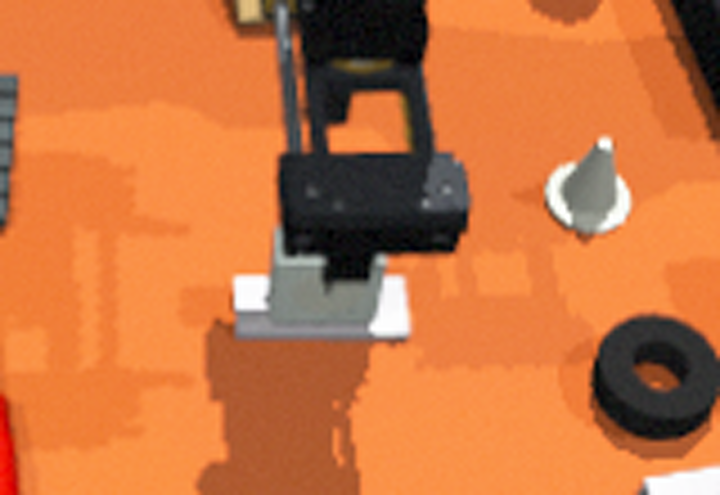

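>>> move_arm(jaw=[0,0,0,0,0], slide=[[0,0.1,2.8],[0,0,2.8],[0,0,2.0],[0,0,0.7],[0,0,0]], dr=[[0,0,0],[0,0,0],[0,0,0],[0,0,0],[0,0,0]])

```text
time: 16.25
position: [0.5639, -0.1438, 0.0187]
tool_rot: [3.137, -0.176, 0.001]
ft_force: [-0.4, -0.1, -0.6]
grip_width: 1.0
```

>>> move_arm(jaw=[230,230,230,230,230], slide=[[0,0,0],[0,0,0],[0,0,0],[0,0,0],[0,0,0]], dr=[[0,0,0],[0,0,0],[0,0,0],[0,0,0],[0,0,0]], force=30)

```text
time: 16.75
position: [0.5634, -0.1437, 0.0182]
tool_rot: [3.136, -0.176, 0.001]
ft_force: [1.1, -1.0, 0.6]
grip_width: 0.634
```

>>> move_arm(jaw=[230,230,230,230,230], slide=[[0,0,0],[0,0,0],[0,0,0],[0,0,0],[0,0,0]], dr=[[0,0,0],[0,0,0],[0,0,0],[0,0,0],[0,0,0]], force=50)

```text
time: 17.25
position: [0.5632, -0.1434, 0.0178]
tool_rot: [-3.137, 0.176, 0.0]
ft_force: [-0.2, 1.1, -0.2]
grip_width: 0.272
```

Run:
```python
from h import *
plan([.563,-.144,.018],tool(-6.5,0))
im,d=snap('side'); save(im[190:300,240:400],'s9.png',4.5)
```

```text
t 17.25 pos [ 0.5632 -0.1434  0.0178] slide now cm [-0.0159  0.0603 -0.0173] turn deg [-0.004   0.0096  0.0845] slide after turn cm [-0.0158  0.0604 -0.0173]
 ft [-0.1509  1.1164 -0.1972] w 0.2723490991606812 q [ 0.5798  0.3996 -0.4453  1.8224  0.2052  0.9652 -1.6352]
```

View pics/s9.png

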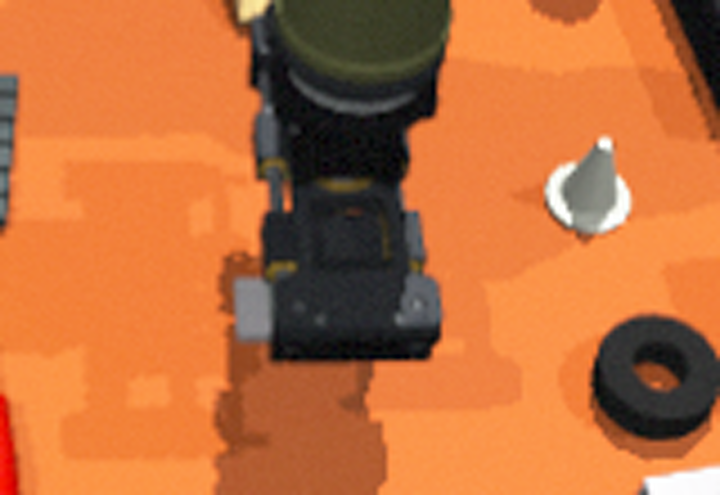

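>>> move_arm(jaw=[230,230,230,230,230], slide=[[0,0,0],[0,0,0],[0,0,-1],[0,0,-3],[0,0,-4]], dr=[[0,0,0],[0,0,0],[0,0,0],[0,0,0],[0,0,0]])

```text
time: 17.8
position: [0.561, -0.1433, 0.0968]
tool_rot: [-3.135, 0.176, 0.008]
ft_force: [1.7, -1.3, -2.8]
grip_width: 0.271
```

>>> move_arm(jaw=[230,230,230,230,230], slide=[[0,0,-4],[0,0,-4],[0,0,-3],[0,0,0],[0,0,0]], dr=[[0,0,0],[0,0,0],[0,0,0],[0,0,0],[0,0,0]])

```text
time: 18.3
position: [0.563, -0.1437, 0.2079]
tool_rot: [3.136, -0.176, 0.0]
ft_force: [-1.2, -0.8, -4.5]
grip_width: 0.275
```

Run:
```python
from h import *
plan([.563,-.144,.2],tool(YAW,0))
im,d=snap('side'); save(im[110:300,200:440],'s10.png',3.2)
```

```text
t 18.3 pos [ 0.563  -0.1437  0.2079] slide now cm [0.0035 0.0331 0.7912] turn deg [  0.0304   0.019  -97.0355] slide after turn cm [-0.0337 -0.0005  0.7912]
 ft [-1.1844 -0.7993 -4.4796] w 0.2746014504458362 q [ 0.6206  0.2144 -0.479   1.6353  0.102   1.3166 -1.5578]
```

View pics/s10.png

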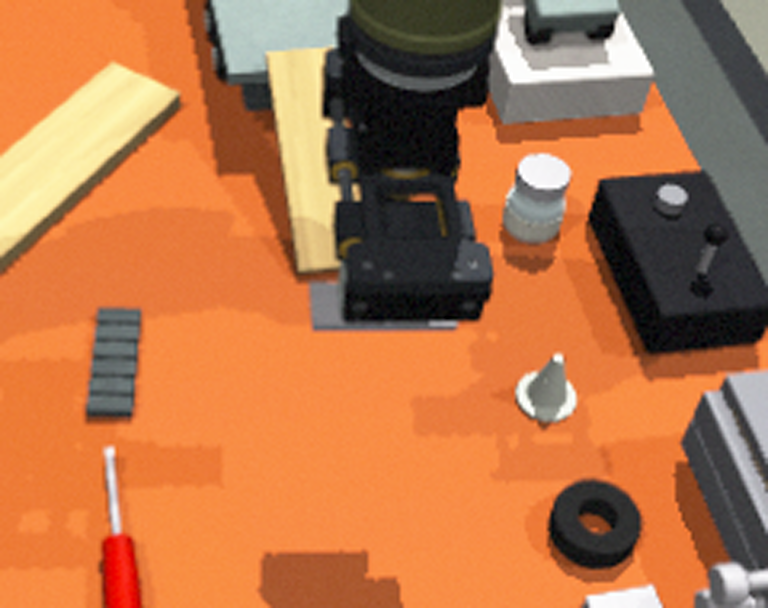

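>>> move_arm(jaw=[230,230,230,230,230], slide=[[0,0,0],[0,0,0],[0,0,0],[0,0,0],[0,0,0]], dr=[[0,0,-7],[0,0,-7],[0,0,-7],[0,0,-7],[0,0,-7]])

```text
time: 18.85
position: [0.5617, -0.1434, 0.2051]
tool_rot: [-3.04, -0.782, 0.006]
ft_force: [-0.2, 0.1, -2.1]
grip_width: 0.272
```

>>> move_arm(jaw=[230,230,230,230,230], slide=[[0,0,0],[0,0,0],[0,0,0],[0,0,0],[0,0,0]], dr=[[0,0,-7],[0,0,-7],[0,0,-7],[0,0,-7],[0,0,-7]])

```text
time: 19.35
position: [0.5617, -0.1434, 0.2051]
tool_rot: [-2.663, -1.66, 0.005]
ft_force: [0.2, -0.4, -2.2]
grip_width: 0.277
```

>>> move_arm(jaw=[230,230,230,230,230], slide=[[0,0,0],[0,0,0],[0,0,0],[0,0,0],[0,0,0]], dr=[[0,0,-7],[0,0,-7],[0,0,-7],[0,0,-6.3],[0,0,0]])

```text
time: 19.85
position: [0.5618, -0.1434, 0.2054]
tool_rot: [-2.201, -2.236, 0.003]
ft_force: [-0.2, -0.5, -3.4]
grip_width: 0.272
```

```bash
cat >> h.py <<'E'
def gauge_tcp(s=.135,th=25.85,lift=0,yaw=90.8):
    t=np.radians(th);f=np.array([np.cos(np.radians(yaw)),np.sin(np.radians(yaw)),0]);z=np.array([0,0,1.])
    u=f*np.cos(t)+z*np.sin(t); n=-f*np.sin(t)+z*np.cos(t)
    return E0-u*(.186-s)+n*(.030+lift)
E
python3 - <<'E'
from h import *
p=gauge_tcp();print(p)
plan(p+[0,-.03,.12],tool(90.8,0))
E
```

```text
[0.5838 0.1735 0.0868]
t 19.85 pos [ 0.5618 -0.1434  0.2054] slide now cm [28.6579  2.6452 -0.1028] turn deg [-0.2348 -0.0919  0.0908] slide after turn cm [28.6619  2.6003 -0.138 ]
 ft [-0.221  -0.5007 -3.4222] w 0.2715431006361376 q [ 0.7777  0.2441 -0.6672  1.6322  0.1538  1.3233  0.1021]
```

>>> move_arm(jaw=[230,230,230,230,230], slide=[[4.8,0.45,0],[4.8,0.45,0],[4.8,0.45,0],[4.8,0.45,0],[4.8,0.45,0]], dr=[[0,0,0],[0,0,0],[0,0,0],[0,0,0],[0,0,0]])

```text
time: 20.35
position: [0.5812, 0.0981, 0.2065]
tool_rot: [-2.208, -2.234, 0.003]
ft_force: [0.4, -0.0, -2.7]
grip_width: 0.268
```

>>> move_arm(jaw=[230,230,230,230,230], slide=[[4.6,0.4,0],[0,0,0],[0,0,0],[0,0,0],[0,0,0]], dr=[[0,0,0],[0,6.5,0],[0,6.5,0],[0,6.5,0],[0,6.4,0]])

```text
time: 20.85
position: [0.585, 0.1424, 0.2069]
tool_rot: [-1.955, -1.979, -0.451]
ft_force: [0.1, 0.3, -3.6]
grip_width: 0.273
```

>>> move_arm(jaw=[230,230,230], slide=[[0,0,0],[0,0,0],[0,0,0]], dr=[[0,0,0],[0,0,0],[0,0,0]])

```text
time: 21.15
position: [0.5848, 0.1449, 0.2082]
tool_rot: [-1.952, -1.987, -0.447]
ft_force: [0.1, 1.5, -1.6]
grip_width: 0.275
```

Run:
```python
from h import *
plan(gauge_tcp(lift=.03),tool(90.8,25.85))
im,d=snap('side');save(im[50:230,200:400],'s11.png',3.5)
```

```text
t 21.15 pos [0.5848 0.1449 0.2082] slide now cm [-2.7121 -0.0476  9.1768] turn deg [-0.1072  0.0128  0.1784] slide after turn cm [-2.7143 -0.0563  9.1761]
 ft [ 0.0944  1.5203 -1.5712] w 0.27497293279003093 q [ 0.7092  0.3359 -0.8779  1.6548 -0.2039  1.2201 -0.0501]
```

View pics/s11.png

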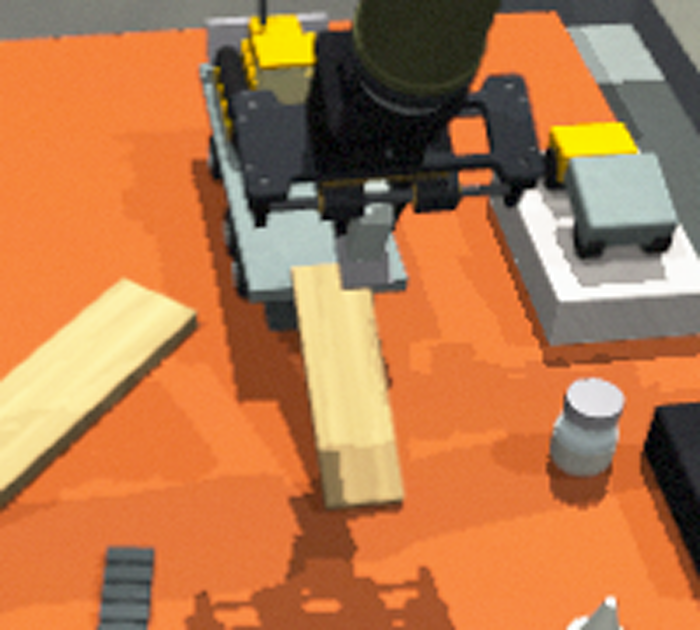

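>>> move_arm(jaw=[230,230,230,230,230], slide=[[-1.4,0,3.0],[-1.3,0,3.0],[0,0,3.2],[0,0,0],[0,0,0]], dr=[[0,0,0],[0,0,0],[0,0,0],[0,0,0],[0,0,0]])

```text
time: 21.7
position: [0.5849, 0.1607, 0.1142]
tool_rot: [-1.951, -1.987, -0.449]
ft_force: [1.0, -0.7, -3.3]
grip_width: 0.275
```

Run:
```python
from fit import *
plan(gauge_tcp(lift=.01),tool(90.8,25.85))
im,d=snap('side');save(im[50:230,200:400],'s12.png',3.5)
fitboard('side',(.5,.66,.0,.16),(.005,.20))
im,d=snap('top');save(im[120:200,120:260],'t12.png',5)
```

```text
t 21.7 pos [0.5849 0.1607 0.1142] slide now cm [-0.0432 -0.0848  2.034 ] turn deg [-0.0922 -0.0608  0.2381] slide after turn cm [-0.0414 -0.0879  2.0339]
 ft [ 1.0437 -0.661  -3.2789] w 0.27504458519760205 q [ 0.6512  0.4343 -0.849   1.7527 -0.1478  1.0385 -0.0496]
side 941 813 plane normal [ 0.0101 -0.4401  0.8979] pitch 26.112098002277495 roll 0.6450714215376552 z at centroid [0.5815 0.1071 0.0331]
  lo x [0.5544 0.5554 0.5543 0.5532 0.5538 0.5533 0.5543 0.5535 0.5536 0.5533] 
  hi x [0.6119 0.61   0.6098 0.6101 0.6094 0.6104 0.6096 0.6106 0.61   0.6106]
  mid slope deg -0.6131272503047923 y range [0.0598 0.1573] z range [0.0085 0.0582]
```

View pics/s12.png

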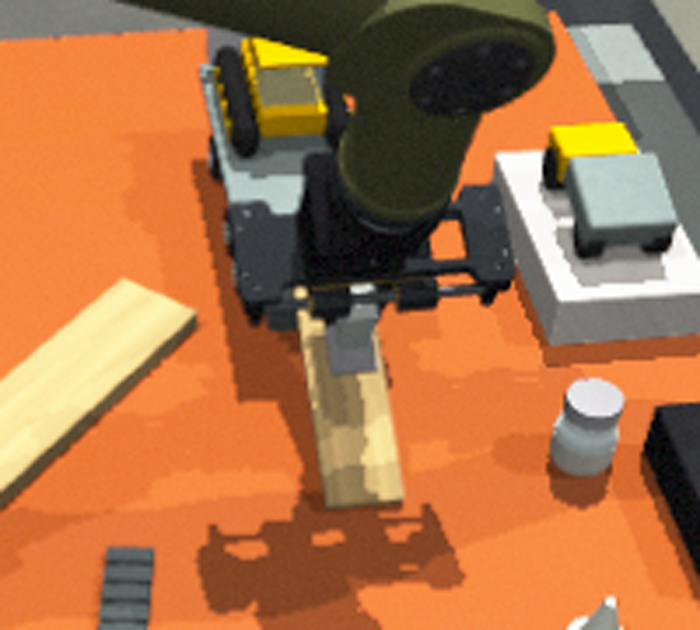

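View pics/t12.png

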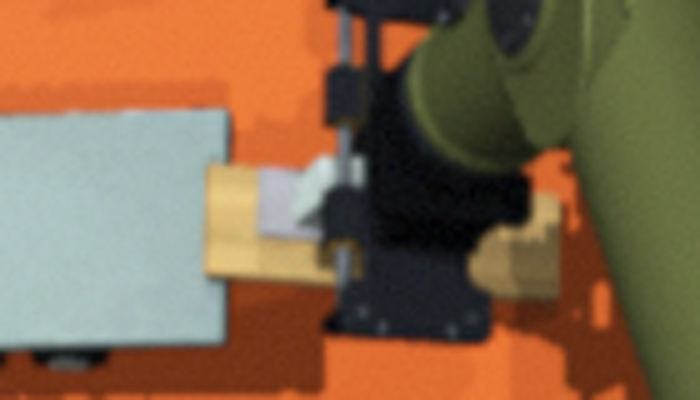

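Run:
```python
from fit import *
th=np.radians(25.9)
for n,(r0,r1,c0,c1) in(('side',(138,158,285,312)),('top',(150,170,168,190))):
    im,d=last(n);W=world(n,d)
    s=cv2.cvtColor(im,cv2.COLOR_RGB2HSV)
    sub=np.zeros(d.shape,bool);sub[r0:r1,c0:c1]=1
    m=sub&(d>0)&(s[...,1]<50)&(s[...,2]>60)
    P=W[m]; h=P[:,2]-(.0551+(P[:,1]-.1525)*np.tan(th)); h*=np.cos(th)
    print(n,m.sum(),'height above board',np.percentile(h,[5,25,50,75,95]))
    Q=P[(h>.015)&(h<.045)]
    print(len(Q),'x',np.percentile(Q[:,0],[2,50,98]),'y',np.percentile(Q[:,1],[2,50,98]))
```

```text
side 228 height above board [0.035  0.0371 0.044  0.0744 0.0937]
120 x [0.5651 0.5792 0.5988] y [0.1258 0.1377 0.1558]
top 218 height above board [0.0349 0.0391 0.0442 0.0889 0.1382]
108 x [0.5674 0.5819 0.6021] y [0.1795 0.1953 0.2051]
```

>>> move_arm(jaw=[230,230,230,230,230], slide=[[0,-0.1,1.3],[0,0,1.0],[0,0,0.3],[0,0,0],[0,0,0]], dr=[[0,0,0],[0,0,0],[0,0,0],[0,0,0],[0,0,0]])

```text
time: 22.3
position: [0.5841, 0.17, 0.09]
tool_rot: [-1.954, -1.984, -0.449]
ft_force: [0.6, 0.3, -1.8]
grip_width: 0.274
```

Run:
```python
from h import *
plan(gauge_tcp(),tool(90.8,25.85)); print(get_state()['torque'])
```

```text
t 22.3 pos [0.5841 0.17   0.09  ] slide now cm [ 0.1762 -0.0248  0.4416] turn deg [-0.0278 -0.0534  0.0588] slide after turn cm [ 0.1766 -0.0252  0.4414]
 ft [ 0.5516  0.3375 -1.7857] w 0.27382788994170537 q [ 0.6259  0.4626 -0.839   1.7747 -0.1313  0.9867 -0.0626]
[-0.7827 -0.0698 -0.0285]
```

>>> move_arm(jaw=[230,230,230], slide=[[0,0,0.3],[0,0,0],[0,0,0]], dr=[[0,0,0],[0,0,0],[0,0,0]])

```text
time: 22.6
position: [0.584, 0.1713, 0.0873]
tool_rot: [-1.954, -1.984, -0.449]
ft_force: [-0.8, 0.9, -2.0]
grip_width: 0.277
```

>>> move_arm(jaw=[230,230,230], slide=[[0,0,0.15],[0,0,0],[0,0,0]], dr=[[0,0,0],[0,0,0],[0,0,0]])

```text
time: 22.9
position: [0.5839, 0.172, 0.0858]
tool_rot: [-1.954, -1.984, -0.449]
ft_force: [0.1, -0.3, -2.7]
grip_width: 0.273
```

>>> move_arm(jaw=[230,230,230], slide=[[0,0,0.15],[0,0,0],[0,0,0]], dr=[[0,0,0],[0,0,0],[0,0,0]])

```text
time: 23.2
position: [0.5842, 0.1722, 0.0853]
tool_rot: [-1.955, -1.984, -0.449]
ft_force: [-3.4, -3.7, 5.4]
grip_width: 0.272
```

>>> move_arm(jaw=[230,230,230], slide=[[0,0,0.1],[0,0,0],[0,0,0]], dr=[[0,0,0],[0,0,0],[0,0,0]])

```text
time: 23.5
position: [0.5843, 0.1723, 0.0852]
tool_rot: [-1.955, -1.984, -0.449]
ft_force: [-6.0, -6.7, 13.3]
grip_width: 0.267
```

Run:
```python
from h import *
plan(gauge_tcp(),tool(90.8,25.85)); print(get_state()['torque'])
```

```text
t 23.5 pos [0.5843 0.1723 0.0852] slide now cm [ 0.1811 -0.0409 -0.084 ] turn deg [-0.0405 -0.012   0.0442] slide after turn cm [ 0.181  -0.0409 -0.0841]
 ft [-5.952  -6.7387 13.2672] w 0.2670784179649295 q [ 0.6188  0.469  -0.8361  1.7776 -0.1268  0.9771 -0.0665]
[-0.5376  1.173   0.6707]
```

>>> move_arm(jaw=[230,230,230], slide=[[0,-0.05,-0.06],[0,0,0],[0,0,0]], dr=[[0,0,0],[0,0,0],[0,0,0]])

```text
time: 23.8
position: [0.5842, 0.1723, 0.0853]
tool_rot: [-1.955, -1.984, -0.45]
ft_force: [-3.2, -4.8, 8.0]
grip_width: 0.268
```

Run:
```python
from fit import *
plan(gauge_tcp(),tool(90.8,25.85)); print(get_state()['torque'])
im,d=snap('side');save(im[90:230,220:380],'s13.png',4.5)
fitboard('side',(.5,.66,.0,.16),(.005,.20))
im,d=snap('top');save(im[120:200,120:260],'t13.png',5)
s=get_state();f=s['ft_force']+[0,0,2.45];print('normal',f@[0,-.436,.9],'tang',f@[0,.9,.436],'lat',f[0])
```

```text
t 23.8 pos [0.5842 0.1723 0.0853] slide now cm [ 0.1796 -0.036  -0.0768] turn deg [ 0.0357 -0.0281  0.0505] slide after turn cm [ 0.1795 -0.0362 -0.0769]
 ft [-3.1852 -4.7601  8.0325] w 0.2680295913111863 q [ 0.6199  0.468  -0.8368  1.7789 -0.1277  0.9755 -0.0657]
[-0.591   0.5923  0.3497]
side 861 749 plane normal [ 0.0144 -0.4368  0.8994] pitch 25.903092601816066 roll 0.9170503177381683 z at centroid [0.5821 0.1035 0.0312]
  lo x [0.5548 0.5551 0.555  0.5534 0.5543 0.555  0.556  0.5548 0.5553 0.5526] 
  hi x [0.6105 0.6104 0.6096 0.6096 0.611  0.6104 0.6095 0.6101 0.6095 0.6093]
  mid slope deg -0.5326661531924834 y range [0.0606 0.1574] z range [0.0083 0.0584]
normal 11.752863175823867 tang -0.20834921165923842 lat -2.950679947436681
```

View pics/s13.png

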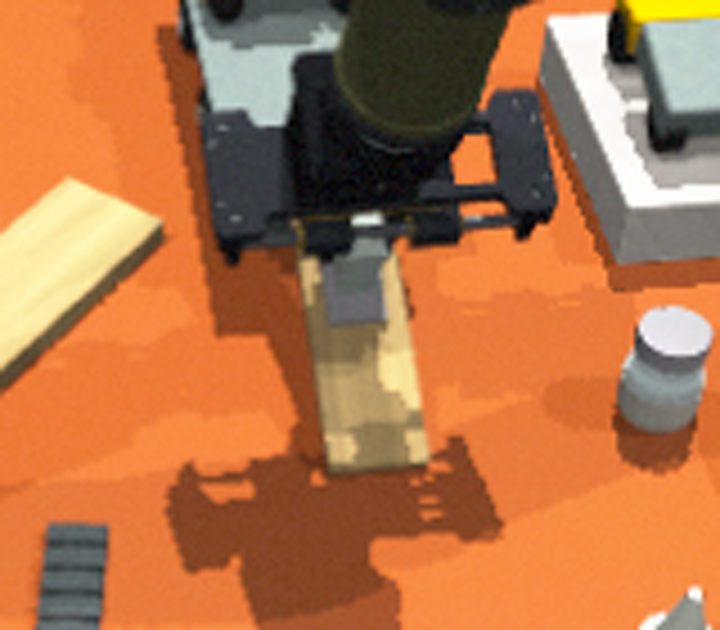

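View pics/t13.png

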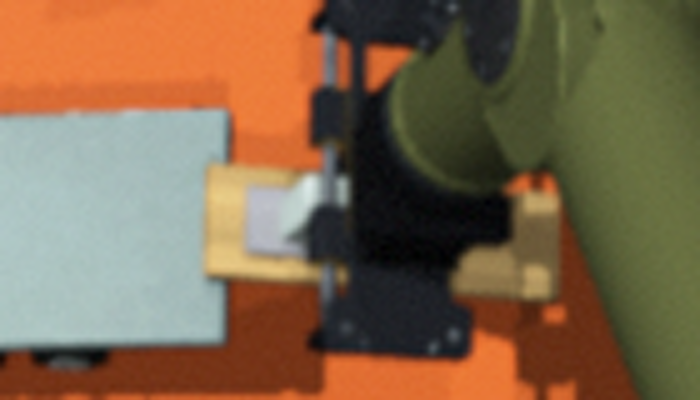

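>>> move_arm(jaw=[230,230,230], slide=[[0,-0.02,0],[0,0,0],[0,0,0]], dr=[[0,0,0],[0,0,0],[0,0,0]])

```text
time: 24.2
position: [0.5842, 0.1723, 0.0853]
tool_rot: [-1.955, -1.984, -0.451]
ft_force: [-2.9, -4.2, 6.7]
grip_width: 0.272
```

Run:
```python
from fit import *
plan(gauge_tcp(),tool(90.8,25.85))
fs=[]
for i in range(4):
    im,d=snap('side'); fs.append(get_state()['ft_force'])
im,d=snap('top')
f=np.mean(fs,0)+[0,0,2.45];print('normal',f@[0,-.436,.9],'tang',f@[0,.9,.436],'lat',f[0])
for n,(r0,r1,c0,c1),(y0,y1) in(('side',(146,165,288,308),(.07,.165)),('top',(156,173,168,182),(.17,.24))):
    im,d=last(n);W=world(n,d);s=cv2.cvtColor(im,cv2.COLOR_RGB2HSV)
    hb=(d>0)&(s[...,0]>14)&(s[...,0]<30)&(s[...,1]>50)&(abs(W[...,0]-.583)<.025)&(W[...,1]>y0)&(W[...,1]<y1)&(W[...,2]<.12)
    B=W[hb];c=np.polyfit(B[:,1],B[:,2],1)
    for _ in range(4):
        r=B[:,2]-np.polyval(c,B[:,1]);k=abs(r)<.004;c=np.polyfit(B[k,1],B[k,2],1)
    print(n,'board pitch',np.degrees(np.arctan(c[0])))
    sub=np.zeros(d.shape,bool);sub[r0:r1,c0:c1]=1
    P=W[sub&(d>0)&(s[...,1]<60)&(s[...,2]>50)]
    h=(P[:,2]-np.polyval(c,P[:,1]))*np.cos(np.arctan(c[0]))
    k=h<.012;Q=P[k];print(' sole h',np.median(h[k]),k.sum(),'pitch',np.degrees(np.arctan(np.polyfit(Q[:,1],Q[:,2],1)[0])),'x',np.percentile(Q[:,0],[2,98]),'y',np.percentile(Q[:,1],[2,98]))
```

```text
t 24.2 pos [0.5842 0.1723 0.0853] slide now cm [ 0.181  -0.0312 -0.0793] turn deg [ 0.0547 -0.0292  0.0515] slide after turn cm [ 0.1809 -0.0314 -0.0793]
 ft [-2.8946 -4.2163  6.7324] w 0.2716552380300157 q [ 0.6202  0.4677 -0.837   1.7793 -0.1279  0.975  -0.0656]
normal 10.510466081569247 tang -0.1483365261154449 lat -2.477412012397949
side board pitch 26.114980063495327
 sole h 0.00599983487626616 111 pitch 24.183275923516216 x [0.5635 0.5989] y [0.1383 0.1702]
top board pitch 27.341392357299735
 sole h 0.0038449968768832954 117 pitch 22.518468447548322 x [0.5656 0.6038] y [0.1918 0.2199]
```

Run:
```python
from fit import *
im,d=last('side');save(im,'s14.png',1.4)
W=world('side',d)
for q in('screwdriver','wheel','cone','jar','track','tin','carton'):
    r=regions_of('side',q)
    if r: print(q,round(r[0]['score'],2),W[r[0]['mask']&(d>0)].mean(0))
P=W[(d>0)];
s=get_state();f=s['ft_force']+[0,0,2.45];print('normal',f@[0,-.436,.9],s['grip_width'])
```

```text
screwdriver 0.67 [ 0.3834 -0.2235  0.0212]
wheel 0.93 [ 0.7196 -0.2141  0.0169]
cone 0.81 [ 0.7203 -0.0947  0.0146]
jar 0.7 [0.7605 0.0857 0.0434]
track 0.65 [ 0.3927 -0.0184  0.0091]
tin 0.67 [ 0.716  -0.3105  0.0219]
carton 0.87 [ 0.3738 -0.3637  0.0362]
normal 11.099035778421712 0.27105980373484034
```

View pics/s14.png

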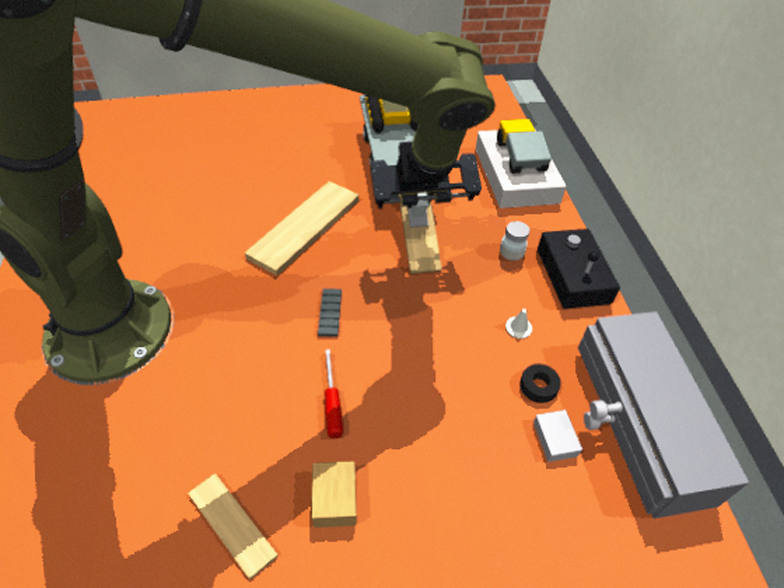

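The picture shows the gauge at (420,210) seated on the ramp. The bystanders are where they were, and the push holds steady at about 11 N.

```bash
python3 -c "
from bench import *
print(close_job())"
```

```text
the job is handed in; nothing more can be done
None
```

The ramp is leaning on the trailer's rear deck edge, and the arm finished gripping the tilt gauge and pressing it on the ramp. I handed the job in at about 25 s; no verdict comes back.

**Ramp:** I used the middle-sized board, which measured about 202 x 62 mm in the images. It rests about 14 mm over the deck edge, stands at about 25.9°, and is within about 1° and 1–2 mm of the trailer's line. It stayed put after I let go.

**Gauge:** I gripped it across its body and tilted it to the slope. The sole is fully on the board, roughly centred across it and about 20 mm from the upper end. The push is about 10.5–11 N straight into the board.

**Checks at the end:**
- All seven bystanders measured within about 2 mm of their starting positions.
- The tool's tilt agrees with the board fit to about 0.2°.
- **Flushness:** the depth check was less certain. The sole's top read 6.0 mm above the board in the side view, as expected, but 3.8 mm in the top view. Fitting the sole's own pitch over its short visible parts gave 22.5–24°. I put both down to depth noise.
- **Sideways force:** about 2.5 N sideways was left at the contact.

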